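# Seat and clamp fishplate bolts in the vee cradle for a torque check

### The arm

A 6-joint arm with a two-finger parallel gripper is mounted at the origin on the work surface. World frame = base frame: x ahead of the robot, y to its left, z up, the work surface at z = 0. Lengths are in m, angles in rad, forces in N, time in s.
With the tool pointing down it reaches from about 0.3 to 1 m from the base axis. Payload 5.1 kg.
Tool frame: the origin (TCP) lies at the very end of the fingers, on their centre line; the grasp point (between the pads) lies 19 mm behind it; z points along the fingers, y is the direction in which the jaws open and shut (so a half turn about z gives the same grasp; the last joint's range is limited). The gripper opens to 95 mm and grips with 3 to 60 N. Pads are 20 mm wide; open, the fingers measure 119 mm over their backs; the gripper's body (75 mm by 180 mm) begins 59 mm behind the grasp point.
Start: joints at [-1.308, 0.124, 1.65, -0, 1.367, -0.083], TCP at [0.22, -0.612, 0.215] pointing down, gripper open.
Joint ranges: [-2.61, 2.61], [-1.02, 2.33], [0.03, 2.71], [-1.35, 4.49], [0.32, 2.68], [-2.91, 2.91]. Speed limits (rad/s): [2.57, 2.57, 3.14, 3.14, 3.14, 3.14].

### API

Orientations are given as [roll, pitch, yaw] about the fixed x, y, z axes, in that order (R = Rz(yaw) Ry(pitch) Rx(roll)).
In Python, from rig import bot, capture gives the robot as it stands. The module is installed in compiled form; this text tells all that it offers.
- The arm moves only by the shell command python3 -m creep 'ROWS' [FORCE]. ROWS is JSON, a list that holds one entry, the list of rows, each a list of 5 numbers: the shift along the tool's x, y, z in cm, then the turn about the tool's z in rad, then the finger opening in cm, from 0 to 9.51. A call has 1 to 8 rows; each row is the pose to reach, as a shift and turn from the pose commanded when the call began, along the tool's axes at that moment; what a row does not reach only later rows make up. A row lasts 1/12 s, in which the tool goes at most 41.7 mm and 7.16 degrees, less where a joint would pass 70% of its speed; a pose out of reach is approached as far as the arm can. A call with a gripper value outside its range is refused whole. The fingers move at their own pace and stop on an object; FORCE is the grip in N (left out, the last holds). Time passes only in rows, so rows that repeat a pose let the fingers close. It gives the time, the measured TCP pose, the force and the opening at its end, in the units of the state.
- bot.sense(): the state, without advancing time (a new reading comes with each control period).
- capture(name): name is "side" or "top"; returns a dict with "pixels" (400x640x3 uint8, red, green, blue), "fx", "fy", "cx", "cy" (pixels), "view" (4x4, takes a point from world to camera coordinates). Camera axes: x right, y down, z forward; pixel columns grow to the right and rows downward; lengths in m; the calibration is good to about 2 mm. A picture is of the moment at which its call begins. There is no depth.
- bot.job_done(): hands the job in, once; it reports no verdict.
The state is a dict: "t": time; "joint_positions": joint angles; "joint_vel": joint speeds; "joint_torque": joint torques, N m; "eef_pos": TCP position; "tcp_rot": TCP orientation; "force": force on the tool from outside, world axes, zero at the start; "wrist_torque": the same for the moment, N m; "finger_gap": finger opening in m.
Only numpy, scipy, OpenCV 4.12 (cv2) and the standard library are available. Lean on these libraries where they do the work, as an engineer would, in place of code of your own. Each camera call takes 0.05 s, during which the arm holds its last target.

### The job

Get the bench ready for a torque check: swing the clamp bar of the vee cradle up and back until it stays open, then lay every loose fishplate bolt (two or three) on a sloping apron of the cradle, one to a bay, with its head hanging out to the left as the robot sees it, let go of it and let it roll down into the vee; never lower a bolt into the vee or lift it out with the gripper. Only when all of them lie centred in their vees, bring the clamp bar down onto them. Stand the toppled chrome socket upright, mouth up, in the middle of its round rubber pad at any time, and leave the other things where they are.

Things in the scene. Friction and masses are not known exactly. Their poses are not given: they have to be found in the camera images.
- cradle: Blue and steel vee cradle, fixed, 372 mm long in its y (to the robot's left), x away from the robot, on a 10 mm base plate. Origin at bench level below the middle of the vee line, which runs along y at x = 0. Three bays, each 60 mm wide, 120 mm apart; bolt heads hang in the 60 mm gaps. Each bay, along +x: lip, apron sloping gently down, 90 degree vee.
- clamp_hinge (a point): Middle of the clamp bar's hinge axis, along the cradle's y, at cradle x = 42 mm, 67 mm above the bench, between two posts (y = +-178 mm, 78 mm high). Axes as the clamp's.
- clamp (a joint): Clamp bar angle, rad. 0: down, pads touching bolts in the vees; over empty bays it lies at -0.03, as at the start. Grows as the bar swings up and back, away from the robot; stop at 2.0. Past upright (1.6 and more) it stays back by its own weight (0.35 kg); pulled forward to below about 1.1 it sinks shut slowly. Damped; a few N move it.
- clamp_grip (a point): Middle of the clamp bar's red grip sleeve (18 mm thick, 60 mm long, at cradle y = 60 mm between two arms, on a 12 mm bar 270 mm long along y), 85 mm from the hinge axis. Down, it lies 67 mm high over the aprons (cradle x = -43 mm); upright (1.57), 152 mm high above the hinge. It turns easily between fingers that hold it. Three arms (16 mm wide, 8 thick), over the bay middles, carry it.
- bay1 (a point): Bay 1 (left, cradle y = 120 mm): where mid shank lies once a bolt is seated, 45 mm high. Axes as the cradle's; the head hangs on the +y side. Near vee wall from x -12 (40 mm high) to the root at x 0 (28 mm high), far wall up to x 27 (55 mm high), which stops the bolt.
- bay2 (a point): Bay 2 (middle, y = 0): where mid shank lies once a bolt is seated, 45 mm high. Axes as the cradle's; the head hangs on the +y side. Near vee wall from x -12 (40 mm high) to the root at x 0 (28 mm high), far wall up to x 27 (55 mm high), which stops the bolt.
- apron2 (a point): Middle of bay 2's apron (the other bays' lie 120 mm either side in y), on its surface, cradle x = -42 mm. The apron slopes 7 degrees down from x = -72 (47 mm high) to x = -12 (40 mm); in front a lip 5 mm higher, to x = -78. A bolt let go on it mid-apron (axis then 56 mm high) rolls down by itself and drops into the vee; a light push helps one that sticks.
- bay3 (a point): Bay 3 (right, y = -120 mm): where mid shank lies once a bolt is seated, 45 mm high. Axes as the cradle's; the head hangs on the +y side. Near vee wall from x -12 (40 mm high) to the root at x 0 (28 mm high), far wall up to x 27 (55 mm high), which stops the bolt.
- bolt1: Zinc square-headed bolt, loose, 0.42 kg (None if absent). Shank 24 mm across, 90 mm long; square head 36 mm wide (51 over corners), 16 mm thick. Origin on the axis at mid shank, x axis to the head (head at x = 45 to 61 mm, tail end at x = -45; centre of mass about x = 16). On the bench it rests on head and tail, axis sloping 4 degrees, origin 15 mm up.
- head1 (a point): Centre of the head of bolt1, 53 mm from its origin.
- bolt2: Zinc square-headed bolt, loose, 0.42 kg (None if absent). Shank 24 mm across, 90 mm long; square head 36 mm wide (51 over corners), 16 mm thick. Origin on the axis at mid shank, x axis to the head (head at x = 45 to 61 mm, tail end at x = -45; centre of mass about x = 16). On the bench it rests on head and tail, axis sloping 4 degrees, origin 15 mm up.
- head2 (a point): Centre of the head of bolt2, 53 mm from its origin.
- bolt3: Zinc square-headed bolt, loose, 0.42 kg (None if absent). Shank 24 mm across, 90 mm long; square head 36 mm wide (51 over corners), 16 mm thick. Origin on the axis at mid shank, x axis to the head (head at x = 45 to 61 mm, tail end at x = -45; centre of mass about x = 16). On the bench it rests on head and tail, axis sloping 4 degrees, origin 15 mm up.
- head3 (a point): Centre of the head of bolt3, 53 mm from its origin.
- socket: Chrome hex socket, loose, 0.55 kg (varies by 15 percent), lying toppled at the start. Round body 42 mm across; hex collar at the foot 50 mm across flats, 16 mm high; 90 mm tall overall. Origin at the centre of the collar's underside, z axis along it to the open mouth. Lying, its axis is about 25 mm up and the collar keeps it from rolling.
- pad: Round black rubber pad fixed to the bench, 90 mm across, 3 mm thick; origin at the centre of its underside. The socket stands here.
- mallet_head: Bystander: orange rubber mallet head, standing, 56 mm across, 85 mm tall; origin at the centre of its underside. Leave it where it is.
- comb_case: Bystander: open wooden case 75 x 110 x 22 mm holding a steel thread comb; origin at the centre of its underside. Leave it where it is.
- nut1: Bystander: square nut, 36 mm wide, 22 mm thick; origin at the centre of its underside. Leave it where it is.
- nut2: Bystander: square nut like nut1; origin at the centre of its underside. Leave it where it is.
- washers: Bystander: stack of brass washers, 48 mm across, 24 mm tall; origin at the centre of its underside. Leave it where it is.
- paint_pot: Bystander: jar of marking paint with a yellow cap, 52 mm across, 85 mm tall; origin at the centre of its underside. Leave it where it is.
- torch_block: Bystander: green inspection lamp block 50 x 90 x 35 mm; origin at the centre of its underside. Leave it where it is.
Not all that is in view belongs to the job. What is shaped like the bolt1 but purple is not meant. There is more than one size of the pad; the one meant has the size given above.

How it is judged:
On the way, in this order (a step that is already met when the one before it is completed fails the run):
1. the clamp bar stands open, past upright (value of joint clamp above 1.5 rad), for 0.2 s.
2. every bolt present lies let go and at rest in a vee, with the clamp bar still up (x of bolt1 in the frame of bay2 between -0.004 and 0.004 m and z of bolt1 in the frame of bay2 between -0.004 and 0.004 m and angle between the x axis of each of bolt1, bolt2, bolt3 and the y axis of cradle, either way round below 0.06 rad and linear speed of each of bolt1, bolt2, bolt3 below 0.03 m/s and ((y of bolt1 in the frame of bay1 between -0.012 and 0.012 m and y of head1 in the frame of bay1 above 0.03 m) or (y of bolt1 in the frame of bay2 between -0.012 and 0.012 m and y of head1 in the frame of bay2 above 0.03 m) or (y of bolt1 in the frame of bay3 between -0.012 and 0.012 m and y of head1 in the frame of bay3 above 0.03 m)) and x of bolt2 in the frame of bay2 between -0.004 and 0.004 m and z of bolt2 in the frame of bay2 between -0.004 and 0.004 m and ((y of bolt2 in the frame of bay1 between -0.012 and 0.012 m and y of head2 in the frame of bay1 above 0.03 m) or (y of bolt2 in the frame of bay2 between -0.012 and 0.012 m and y of head2 in the frame of bay2 above 0.03 m) or (y of bolt2 in the frame of bay3 between -0.012 and 0.012 m and y of head2 in the frame of bay3 above 0.03 m)) and x of bolt3 in the frame of bay2 between -0.004 and 0.004 m and z of bolt3 in the frame of bay2 between -0.004 and 0.004 m and ((y of bolt3 in the frame of bay1 between -0.012 and 0.012 m and y of head3 in the frame of bay1 above 0.03 m) or (y of bolt3 in the frame of bay2 between -0.012 and 0.012 m and y of head3 in the frame of bay2 above 0.03 m) or (y of bolt3 in the frame of bay3 between -0.012 and 0.012 m and y of head3 in the frame of bay3 above 0.03 m)) and contact force between the fingers and bolt1 below 0.5 N and contact force between the fingers and bolt2 below 0.5 N and contact force between the fingers and bolt3 below 0.5 N and value of joint clamp above 1 rad), for 0.3 s.
3. the clamp bar is down on the seated bolts (x of bolt1 in the frame of bay2 between -0.004 and 0.004 m and z of bolt1 in the frame of bay2 between -0.004 and 0.004 m and angle between the x axis of each of bolt1, bolt2, bolt3 and the y axis of cradle, either way round below 0.06 rad and linear speed of each of bolt1, bolt2, bolt3 below 0.03 m/s and ((y of bolt1 in the frame of bay1 between -0.012 and 0.012 m and y of head1 in the frame of bay1 above 0.03 m) or (y of bolt1 in the frame of bay2 between -0.012 and 0.012 m and y of head1 in the frame of bay2 above 0.03 m) or (y of bolt1 in the frame of bay3 between -0.012 and 0.012 m and y of head1 in the frame of bay3 above 0.03 m)) and x of bolt2 in the frame of bay2 between -0.004 and 0.004 m and z of bolt2 in the frame of bay2 between -0.004 and 0.004 m and ((y of bolt2 in the frame of bay1 between -0.012 and 0.012 m and y of head2 in the frame of bay1 above 0.03 m) or (y of bolt2 in the frame of bay2 between -0.012 and 0.012 m and y of head2 in the frame of bay2 above 0.03 m) or (y of bolt2 in the frame of bay3 between -0.012 and 0.012 m and y of head2 in the frame of bay3 above 0.03 m)) and x of bolt3 in the frame of bay2 between -0.004 and 0.004 m and z of bolt3 in the frame of bay2 between -0.004 and 0.004 m and ((y of bolt3 in the frame of bay1 between -0.012 and 0.012 m and y of head3 in the frame of bay1 above 0.03 m) or (y of bolt3 in the frame of bay2 between -0.012 and 0.012 m and y of head3 in the frame of bay2 above 0.03 m) or (y of bolt3 in the frame of bay3 between -0.012 and 0.012 m and y of head3 in the frame of bay3 above 0.03 m)) and value of joint clamp below 0.05 rad), for 0.2 s.
At the end, for the whole second after the job is handed in: Each bolt present lies in a vee (axis within 4 mm and 0.06 rad of the seated line, middle within 12 mm of a bay's, head to +y); clamp bar below 0.05 rad; socket at rest, mouth up, within 0.1 rad of upright and 20 mm of the pad's centre (all of step 3 and horizontal distance between socket and pad below 0.02 m and angle between socket's own z axis and vertical below 0.1 rad and height (world z) of socket between -0.001 and 0.008 m and linear speed of socket below 0.02 m/s); the robot touches nothing.
It fails at once if a bolt is carried in or out over the vee in the gripper, low over it, instead of rolling in ((x of bolt1 in the frame of bay2 between -0.008 and 0.008 m and z of bolt1 in the frame of bay2 between 0.012 and 0.045 m and y of bolt1 in the frame of bay2 between -0.19 and 0.19 m and contact force between the fingers and bolt1 above 2 N) or (x of bolt2 in the frame of bay2 between -0.008 and 0.008 m and z of bolt2 in the frame of bay2 between 0.012 and 0.045 m and y of bolt2 in the frame of bay2 between -0.19 and 0.19 m and contact force between the fingers and bolt2 above 2 N) or (x of bolt3 in the frame of bay2 between -0.008 and 0.008 m and z of bolt3 in the frame of bay2 between 0.012 and 0.045 m and y of bolt3 in the frame of bay2 between -0.19 and 0.19 m and contact force between the fingers and bolt3 above 2 N)).
It fails at once if a bystander is shifted by more than 30 mm (distance of any of mallet_head, comb_case, nut1, nut2, washers, paint_pot, torch_block from where it was at the start of the episode above 0.03 m).
Of bolt1, bolt2, bolt3 only 2 to 3 are there at a start; the rules pass over those that are not, and their reading is None.
At some moment in a run one of socket may be knocked a few centimetres aside while the robot is not near it.
Once in a run the grip may slacken for a moment while it holds something.
It also fails if it takes over 200 s, if anything falls off the work surface, if the arm or the gripper's body presses on something with over 40 N, if the wrist force passes 120 N, or if a joint passes its speed limit or range.

## Working session

There is one attempt and no reset: what is moved stays moved. The work goes in short steps, Python scripts to look and compute and a shell command to move; the robot and the scene stay as the last step left them, time stands still between calls to the robot, and variables do not carry over. Pictures are saved under pics/ and viewed, and the job is handed in when it is done.

```bash
mkdir -p pics; ls; python3 - <<'E'
from rig import bot,capture
import cv2,json
s=bot.sense();print({k:s[k] for k in('t','eef_pos','tcp_rot','finger_gap','force')})
for n in('side','top'):
    c=capture(n);cv2.imwrite(f'pics/{n}0.png',c['pixels'][:,:,::-1]);print(n,c['fx'],c['fy'],c['cx'],c['cy'],c['view'])
E
```

```text
pics
{'t': 0.0, 'eef_pos': array([ 0.22011558, -0.61093729,  0.21342112]), 'tcp_rot': array([-3.13961044e+00, -1.54092232e-04,  3.45801237e-01]), 'finger_gap': 0.09508078578830369, 'force': array([-1.01032137, -0.66760808,  0.04405502])}
side 451.0601861158245 451.0601861158245 315.0683957286079 209.4738462683335 [[-0.9699441   0.242517    0.0198483   0.54828333]
 [ 0.15812431  0.69020765 -0.70612329 -0.05750672]
 [-0.18494635 -0.68176162 -0.70781067  1.76566021]
 [ 0.          0.          0.          1.        ]]
top 398.8590238788186 398.8590238788186 324.51617147979556 201.8223758990316 [[-0.01212127 -0.99991779 -0.00418273  0.00303819]
 [-0.98225883  0.01268986 -0.18710037  0.56897938]
 [ 0.18713807  0.00184063 -0.9823319   1.05644207]
 [ 0.          0.          0.          1.        ]]
```

View pics/top0.png

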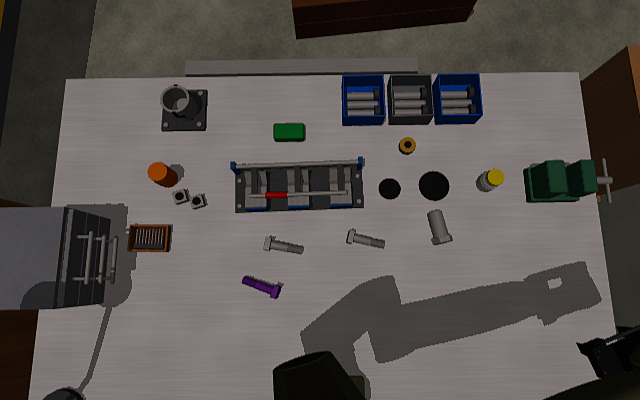

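View pics/side0.png

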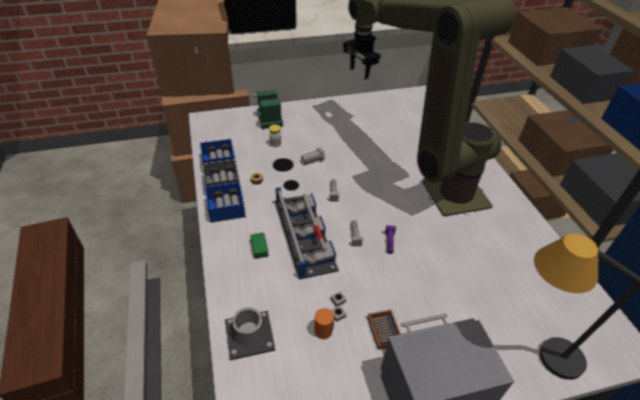

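The top view shows two zinc bolts, with heads at about (270,243) and (352,236), and a purple decoy at (262,287). The socket lies with its collar at (441,240) and its mouth at (434,212). There are two pads, small (390,188) and large (433,186). The cradle spans (235..363, 160..212) with the red grip at (275,195). Next I'll take measurements.

```bash
cat > h.py <<'E'
import numpy as np,cv2,sys
from rig import bot,capture
def ray(c,u,v):
    R=c['view'][:3,:3];t=c['view'][:3,3]
    return -R.T@t, R.T@np.array([(u-c['cx'])/c['fx'],(v-c['cy'])/c['fy'],1])
def onz(c,u,v,z):
    o,d=ray(c,u,v);return o+d*(z-o[2])/d[2]
def proj(c,p):
    q=c['view'][:3,:3]@np.asarray(p,float)+c['view'][:3,3];return np.array([c['fx']*q[0]/q[2]+c['cx'],c['fy']*q[1]/q[2]+c['cy']])
def crop(c,x0,y0,x1,y1,k,name,pts=()):
    im=cv2.resize(c['pixels'][y0:y1,x0:x1,::-1],None,fx=k,fy=k,interpolation=cv2.INTER_CUBIC)
    for p in pts:
        u,v=proj(c,p);cv2.circle(im,(int((u-x0+.5)*k),int((v-y0+.5)*k)),3,(0,0,255),1)
    cv2.imwrite(f'pics/{name}.png',im)
def st():
    s=bot.sense();print('t',round(s['t'],2),'pos',s['eef_pos'].round(4),'rot',s['tcp_rot'].round(3),'gap',round(s['finger_gap'],4),'F',s['force'].round(1));return s
def togo(p,yaw=None):
    """shift in tool axes (cm) and turn from the measured pose to world p"""
    from scipy.spatial.transform import Rotation as Ro
    s=bot.sense();R=Ro.from_euler('xyz',s['tcp_rot']).as_matrix()
    d=R.T@(np.asarray(p)-s['eef_pos'])*100
    y=np.arctan2(R[1,1],R[0,1]) # direction of jaw axis
    print('pos',s['eef_pos'].round(4),'jaw dir',round(y,3),'go cm',d.round(2), 'turn', None if yaw is None else round(-((yaw-y+np.pi/2)%np.pi-np.pi/2),3))
E
python3 - <<'E'
from h import *
c=capture('top')
crop(c,225,150,375,262,5,'t1');crop(c,375,150,525,262,5,'t2')
hsv=cv2.cvtColor(c['pixels'],cv2.COLOR_RGB2HSV);g=hsv[...,2]
m=((g<45)).astype(np.uint8)
n,l,s,ce=cv2.connectedComponentsWithStats(m[:,:])
for i in range(1,n):
    x,y,w,h,a=s[i]
    if 150<a<1500 and 370<x<460 and 160<y<210:
        p=onz(c,*ce[i],.003);print('pad',s[i],p,onz(c,x+w-.5,ce[i][1],.003)-onz(c,x-.5,ce[i][1],.003))
E
```

```text
pad [419 171  30  30 693] [ 0.62292742 -0.32423021  0.003     ] [-0.00115057 -0.08785159  0.        ]
pad [379 179  22  20 353] [ 0.61590476 -0.19400706  0.003     ] [-0.00084131 -0.06439562  0.        ]
```

View pics/t1.png

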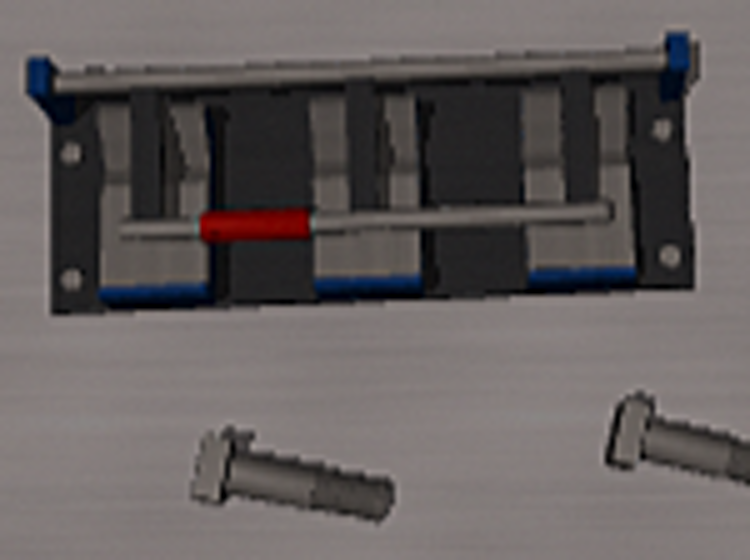

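View pics/t2.png

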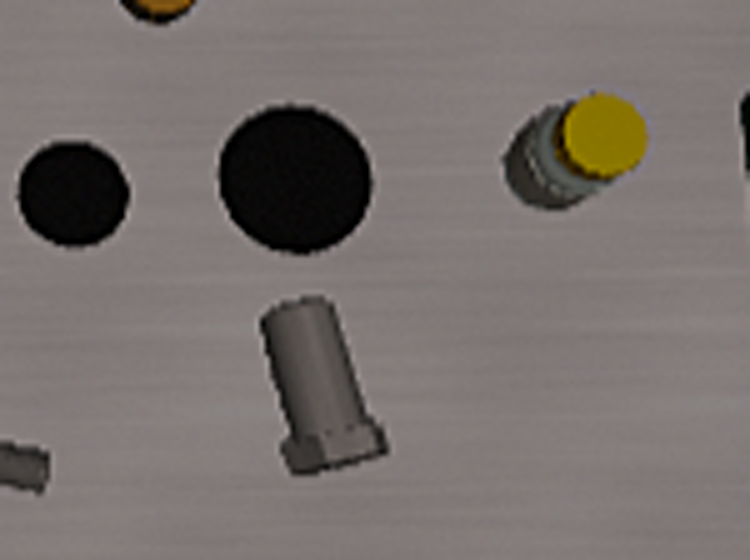

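```bash
python3 - <<'E'
from h import *
c=capture('top')
f=lambda x,y,z:onz(c,225+x/5-.5,150+y/5-.5,z)
def sh(n,p):print(n,p.round(4))
a=f(53,313,.01);b=f(693,290,.01);sh('FL',a);sh('FR',b);d=a-b;print(np.linalg.norm(d),np.arctan2(-d[0],d[1]))
a=f(35,65,.078);b=f(683,40,.078);sh('PL',a);sh('PR',b);d=a-b;print(np.linalg.norm(d),np.arctan2(-d[0],d[1]),(a+b)/2)
sh('lip L',f(155,292,.052));sh('lip M',f(368,284,.052));sh('lip R',f(582,275,.052))
sh('grip',f(255,225,.067))
for n,h,t in(('b1',(212,468),(388,503)),('b2',(628,432),(793,470))):
    H=f(*h,.02);T=f(*t,.012);sh(n+'H',H);sh('T',T);d=H-T;u=d/np.linalg.norm(d);print(np.linalg.norm(d[:2]),np.arctan2(d[1],d[0]), 'mid', (T+u*.045).round(4))
f=lambda x,y,z:onz(c,375+x/5-.5,150+y/5-.5,z)
H=f(335,455,.03);T=f(300,305,.03);sh('sock foot',H);sh('mouth',T);print(np.linalg.norm(H-T),np.arctan2(*(T-H)[1::-1]))
E
```

```text
FL [0.5505 0.2542 0.01  ]
FR [ 0.5592 -0.1151  0.01  ]
0.3694156268394661 0.02360319950905119
PL [0.6788 0.2527 0.078 ]
PR [ 0.6884 -0.1073  0.078 ]
0.3601748222808812 0.026681149502099367 [0.68360691 0.07271359 0.078     ]
lip L [0.5546 0.1881 0.052 ]
lip M [0.5576 0.0696 0.052 ]
lip R [ 0.5611 -0.0496  0.052 ]
grip [0.5888 0.1309 0.067 ]
b1H [0.4592 0.1596 0.02  ]
T [0.4389 0.061  0.012 ]
0.10068546475480851 1.3678542841156687 mid [0.4479 0.1049 0.0156]
b2H [ 0.4766 -0.075   0.02  ]
T [ 0.4546 -0.1684  0.012 ]
0.09591748544175156 1.3404024139712047 mid [ 0.4649 -0.1248  0.0157]
sock foot [ 0.4595 -0.3289  0.03  ]
mouth [ 0.5445 -0.3148  0.03  ]
0.08616674033458485 0.1643634709278568
```

```bash
python3 - <<'E'
from h import *
c=capture('top')
crop(c,230,155,300,215,11,'t3')
a=.026;ex=np.array([np.cos(a),np.sin(a),0]);ey=np.array([-ex[1],ex[0],0])
print(ray(c,0,0)[0])
O=np.array([.6345,.072,0])
L=lambda x,y,z:O+x*ex+y*ey+np.array([0,0,z])
P=[L(x,y,z) for y in(150,90) for x,z in((-78,52),(-72,52),(-72,47),(-12,40),(0,28),(27,55))]
P=[L(x/1000,y/1000,z/1000) for y in(150,90) for x,z in((-78,52),(-72,47),(-12,40),(0,28),(27,55))]+[L(-.043,.06,.0645),L(.042,.178,.078)]
crop(c,230,155,300,215,11,'t4',P)
s=capture('side');crop(s,260,170,350,280,5,'s4',P)
E
```

```text
[ 0.36122132 -0.00612685  1.1442457 ]
```

View pics/t4.png

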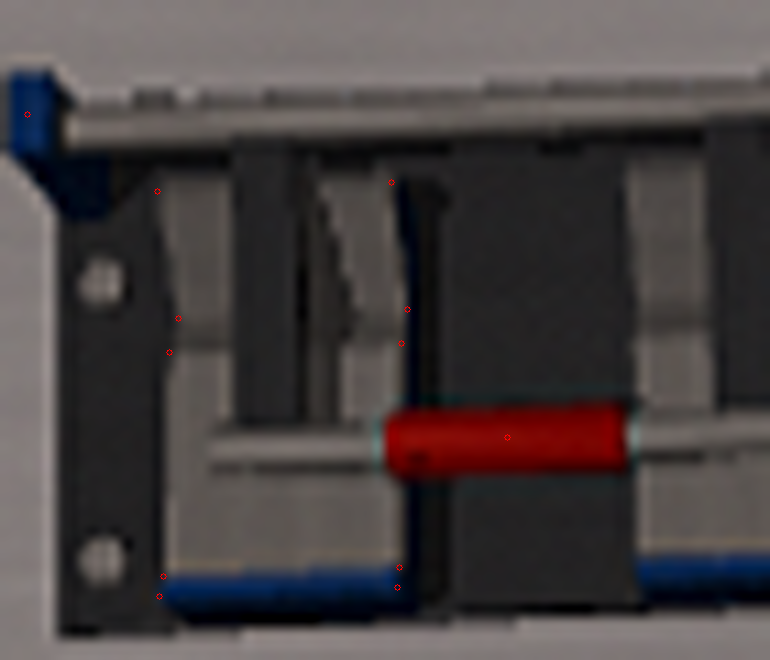

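View pics/s4.png

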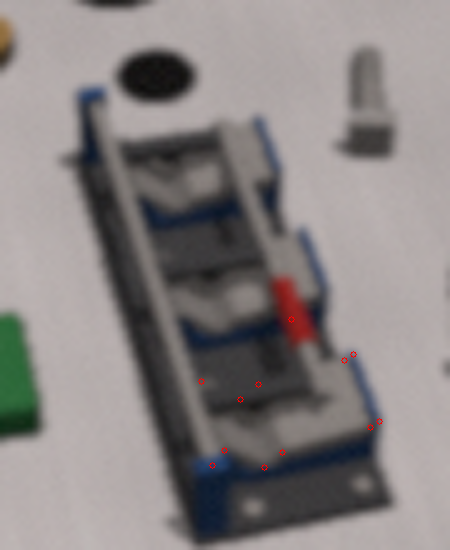

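The model points fall on the cradle in both views: crease, lip, grip and post agree within about 1–2 mm. Origin is about (0.634, 0.071), yaw 0.026. The first move goes above the red grip.

```bash
cat >> h.py <<'E'
a=.026;ex=np.array([np.cos(a),np.sin(a),0]);ey=np.array([-ex[1],ex[0],0]);O=np.array([.6343,.0707,0])
L=lambda x,y,z:O+x*ex+y*ey+np.array([0,0,z])
PAD=np.array([.623,-.324,.003])
E
python3 - <<'E'
from h import *
print(L(-.043,.06,.0645)); togo(L(-.043,.06,.2),.026)
E
```

```text
[0.58975471 0.12956185 0.0645    ]
pos [ 0.2202 -0.6113  0.2142] jaw dir -1.225 go cm [ 59.87 -57.18   1.46] turn -1.251
```

```bash
python3 -m creep '[[[3,-2.8,0,-0.1,9.5],[6,-5.7,0,-0.2,9.5],[9,-8.5,0,-0.3,9.5],[12,-11.4,0,-0.4,9.5],[15,-14.2,0,-0.5,9.5],[18,-17,0,-0.6,9.5],[21,-20,0,-0.7,9.5],[24,-22.8,0,-0.8,9.5]]]'; python3 -c "
from h import *
togo(L(-.043,.06,.2),.026)"
```

```text
t: 0.97
eef_pos: [0.3691, -0.3139, 0.2148]
tcp_rot: [3.141, 0.0, 1.15]
force: [1.0, 0.0, 0.2]
finger_gap: 0.0952
pos [ 0.3691 -0.3139  0.2148] jaw dir -0.421 go cm [49.49  2.03  1.47] turn -0.447
```

```bash
python3 -m creep '[[[4,0.2,0,-0.1,9.5],[8,0.4,0,-0.2,9.5],[12,0.5,0,-0.3,9.5],[16,0.7,0,-0.4,9.5],[20,0.8,0,-0.45,9.5],[24,1,0,-0.45,9.5],[28,1.2,0,-0.45,9.5],[32,1.3,0,-0.45,9.5]]]'; python3 -c "
from h import *
togo(L(-.043,.06,.2),.026)"
```

```text
t: 1.63
eef_pos: [0.5131, -0.0276, 0.2149]
tcp_rot: [3.141, 0.0, 1.596]
force: [1.0, -0.6, -0.6]
finger_gap: 0.0951
pos [ 0.5131 -0.0276  0.2149] jaw dir 0.025 go cm [15.52  8.06  1.5 ] turn -0.001
```

```bash
python3 -m creep '[[[3.5,1.8,1,0,9.5],[7,3.6,1.5,0,9.5],[10.5,5.4,1.5,0,9.5],[13.5,7,1.5,0,9.5],[15.5,8.06,1.5,0,9.5],[15.5,8.06,1.5,0,9.5],[15.5,8.06,5,0,9.5],[15.5,8.06,8.5,0,9.5]]]'; python3 - <<'E'
from h import *
togo(L(-.043,.06,.0455),.026)
c=capture('top');crop(c,220,120,370,230,5,'t5');c=capture('side');crop(c,260,130,380,280,4,'s5')
E
```

```text
t: 2.3
eef_pos: [0.5915, 0.1277, 0.1321]
tcp_rot: [3.135, -0.0, 1.597]
force: [0.0, -1.0, -0.8]
finger_gap: 0.0949
pos [0.5915 0.1277 0.1321] jaw dir 0.026 go cm [ 0.18 -0.23  8.66] turn -0.0
```

View pics/s5.png

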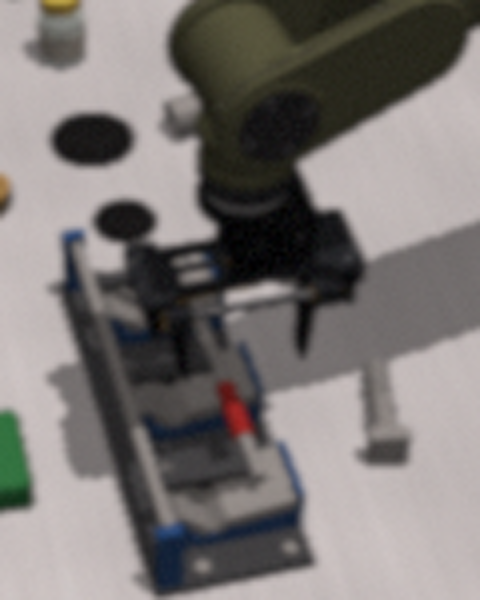

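The side view shows the open fingers straddling the red sleeve, which is at crop (237,410). Next: lower and grip.

```bash
python3 -m creep '[[[0.1,-0.2,3,0,9.5],[0.1,-0.2,6,0,9.5],[0.1,-0.2,8.5,0,9.5],[0.1,-0.2,8.5,0,5],[0.1,-0.2,8.5,0,3],[0.1,-0.2,8.5,0,1],[0.1,-0.2,8.5,0,1],[0.1,-0.2,8.5,0,1]]]' 12; python3 -c "
from h import *
togo(L(-.043,.06,.0455),.026)"
```

```text
t: 3.07
eef_pos: [0.589, 0.1284, 0.0475]
tcp_rot: [3.137, -0.0, 1.596]
force: [0.1, -0.3, 0.1]
finger_gap: 0.067
pos [0.589  0.1284 0.0475] jaw dir 0.025 go cm [0.11 0.07 0.2 ] turn -0.001
```

```bash
python3 -m creep '[[[0,0,0,0,1],[0,0,0,0,1],[0,0,0,0,1],[0,0,0,0,1],[0,0,0,0,1],[0,0,0,0,1],[0,0,0,0,1],[0,0,0,0,1]]]' 12; python3 -c "
from h import *
a0=-.03
for a in(.2,.5,.8,1.1,1.4,1.6,1.75):print(a,'dy',(85*(np.cos(a0)-np.cos(a))/10).round(2),'dz',(-85*(np.sin(a)-np.sin(a0))/10).round(2))"
```

```text
t: 3.73
eef_pos: [0.5903, 0.1284, 0.0457]
tcp_rot: [3.134, -0.0, 1.596]
force: [7.9, 0.1, -2.4]
finger_gap: 0.0176
0.2 dy 0.17 dz -1.94
0.5 dy 1.04 dz -4.33
0.8 dy 2.57 dz -6.35
1.1 dy 4.64 dz -7.83
1.4 dy 7.05 dz -8.63
1.6 dy 8.74 dz -8.75
1.75 dy 10.01 dz -8.62
```

Gripped at 17.6 mm. Swinging along the arc.

```bash
python3 -m creep '[[[0,0.17,-1.9,0,1],[0,0.5,-3.2,0,1],[0,1.04,-4.3,0,1],[0,1.7,-5.4,0,1],[0,2.57,-6.35,0,1],[0,3.6,-7.2,0,1],[0,4.64,-7.8,0,1],[0,5.8,-8.3,0,1]]]' 12; python3 -m creep '[[[0,1.2,-0.3,0,1],[0,2.2,-0.4,0,1],[0,2.95,-0.45,0,1],[0,3.6,-0.4,0,1],[0,4.2,-0.3,0,1],[0,4.2,-0.3,0,1],[0,4.2,-0.3,0,1],[0,4.2,-0.3,0,1]]]' 12;python3 - <<'E'
from h import *
c=capture('side');crop(c,260,130,380,280,4,'s6')
E
```

```text
t: 4.4
eef_pos: [0.6416, 0.1295, 0.1281]
tcp_rot: [-3.13, 0.001, 1.596]
force: [-12.5, -1.9, 11.4]
finger_gap: 0.0175
t: 5.07
eef_pos: [0.6879, 0.1307, 0.1308]
tcp_rot: [3.14, 0.0, 1.596]
force: [1.8, -1.9, 3.0]
finger_gap: 0.0173
```

View pics/s6.png

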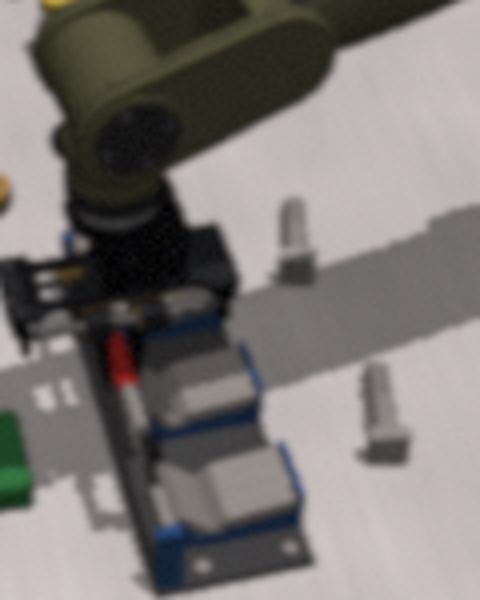

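The bar is up and just past upright, with the grip about 13 mm beyond the hinge line. Releasing it.

```bash
python3 -m creep '[[[0,0,0,0,5],[0,0,0,0,5],[0,0,0,0,5],[0,0,0,0,5],[0,0,0,0,6],[0,0,-3,0,6],[0,0,-6,0,6],[0,-3,-9,0,6]]]'; python3 -m creep '[[[-3,-3,0,0,6],[-6,-6,0,0,6],[-9,-9,0,0,6],[-12,-12,0,0,6],[-14,-15,0,0,6],[-15,-18,0,0,6],[-15,-20,0,0,6],[-15,-20,0,0,6]]]'; python3 - <<'E'
from h import *
c=capture('side');crop(c,240,130,380,280,4,'s7');c=capture('top');crop(c,220,120,400,270,4,'t7')
E
```

```text
t: 5.78
eef_pos: [0.6595, 0.1297, 0.2195]
tcp_rot: [-3.141, 0.0, 1.595]
force: [-0.8, -0.6, 0.6]
finger_gap: 0.0593
t: 6.45
eef_pos: [0.4588, -0.0254, 0.2199]
tcp_rot: [-3.141, -0.0, 1.594]
force: [0.9, 0.0, 0.2]
finger_gap: 0.0598
```

View pics/s7.png

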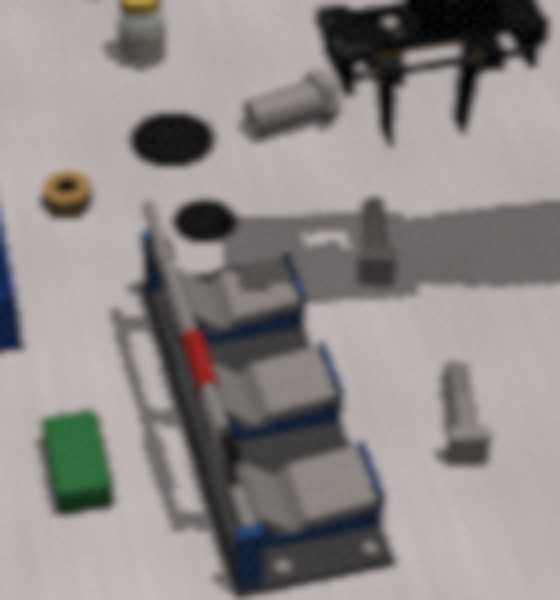

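View pics/t7.png

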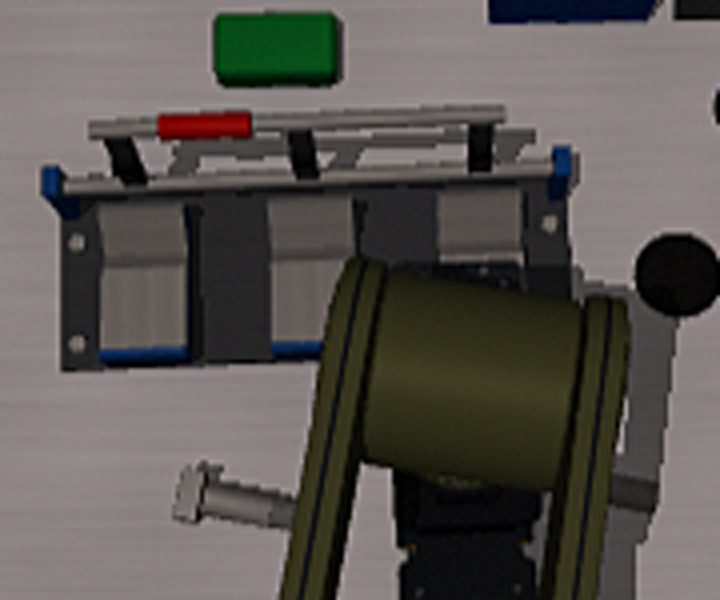

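The clamp is back and stays open; the red grip is at top crop (205,125), behind the hinge bar. Before picking bolts I'll check the full side view for a third one.

```bash
python3 - <<'E'
from h import *
c=capture('side');cv2.imwrite('pics/s8.png',c['pixels'][:,:,::-1])
# bolt directions via PCA of shank in side view, z~.013
g=lambda p,ang:p+.016*np.array([np.cos(ang),np.sin(ang),0])
P=[]
for mid,an in((np.array([.4479,.1049,.0156]),1.368),(np.array([.4649,-.1248,.0157]),1.340)):
    d=np.array([np.cos(an),np.sin(an),.07]);P+=[mid+d*t for t in(-.045,0,.016,.045,.061)]
crop(c,310,170,380,250,9,'s9',P)
togo(np.r_[.4686,-.1092,.1],-.231)
E
```

```text
pos [ 0.4621 -0.0248  0.2205] jaw dir 0.025 go cm [-8.45  0.43 12.05] turn 0.256
```

View pics/s8.png

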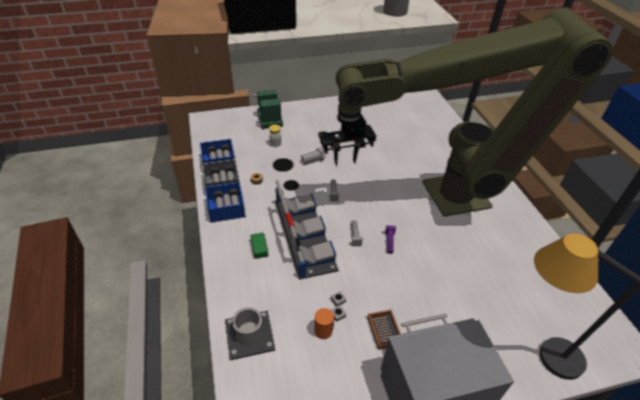

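View pics/s9.png

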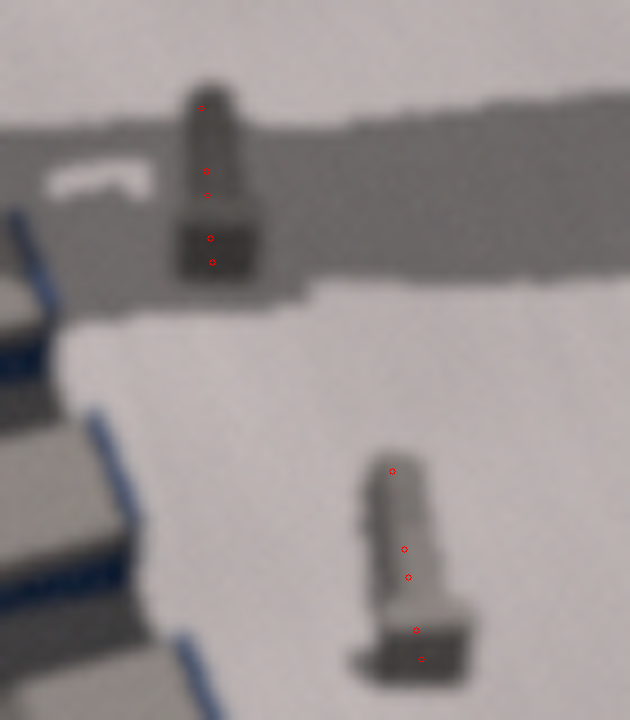

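There are only two zinc bolts on the bench. The projected points fit both; bolt2's real position is about 3 mm further to −y. Next: bolt2.

```bash
python3 -m creep '[[[-3,0.2,1,0.08,6],[-6,0.3,4,0.16,6],[-8.7,0.4,8,0.25,6],[-8.7,0.4,11,0.256,6],[-8.7,0.4,12,0.256,6],[-8.7,0.4,12,0.256,6],[-8.7,0.4,12,0.256,6],[-8.7,0.4,12,0.256,6]]]';  python3 - <<'E'
from h import *
c=capture('side');crop(c,300,130,400,230,6,'s10');
togo(np.r_[.468,-.112,.006],-.231)
E
```

```text
t: 7.27
eef_pos: [0.4697, -0.1116, 0.1025]
tcp_rot: [3.138, 0.0, 1.341]
force: [0.3, -0.6, 0.4]
finger_gap: 0.0599
pos [ 0.4698 -0.1117  0.1028] jaw dir -0.229 go cm [-0.07 -0.21  9.68] turn 0.002
```

View pics/s10.png

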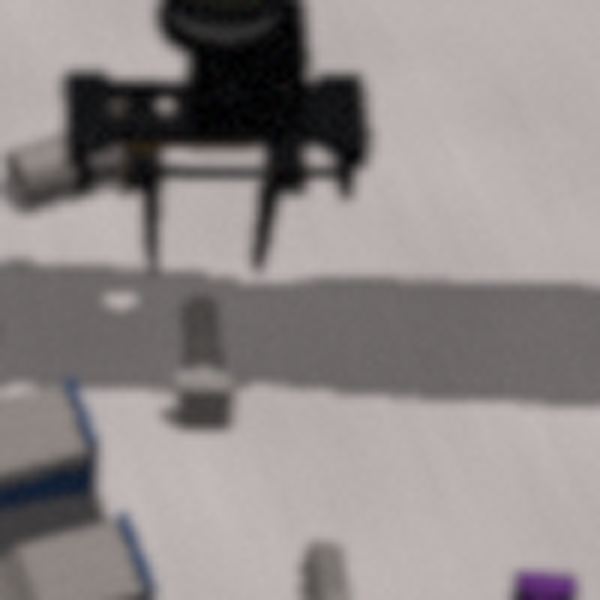

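```bash
python3 -m creep '[[[0,-0.15,3,0,6],[0,-0.15,6,0,6],[0,-0.15,8,0,6],[0,-0.15,9.5,0,6],[0,-0.15,9.5,0,6],[0,-0.15,9.5,0,4],[0,-0.15,9.5,0,2],[0,-0.15,9.5,0,2]]]' 30; python3 -m creep '[[[0,0,0,0,2],[0,0,0,0,2],[0,0,0,0,2],[0,0,0,0,2],[0,0,0,0,2],[0,0,0,0,2],[0,0,0,0,2],[0,0,0,0,2]]]' 35
```

```text
t: 7.98
eef_pos: [0.4682, -0.1119, 0.0075]
tcp_rot: [3.137, 0.0, 1.34]
force: [-0.2, 0.6, 0.2]
finger_gap: 0.0451
t: 8.65
eef_pos: [0.4668, -0.1116, 0.0057]
tcp_rot: [3.14, 0.0, 1.34]
force: [1.2, 0.5, 5.0]
finger_gap: 0.0231
```

```bash
python3 -m creep '[[[0,0,-1,0,2],[0,0,-2,0,2],[0,0,-4,0,2],[0,0,-6,0,2],[0,0,-9,0,2],[0,0,-12,0,2],[0,0,-12,0,2],[0,0,-12,0,2]]]' 40;  python3 - <<'E'
from h import *
st()
c=capture('side');crop(c,300,110,400,210,6,'s11');
c=capture('top');crop(c,320,200,420,300,6,'t11');
togo(L(-.035,-.12+.016,.049),.026)
E
```

```text
t: 9.32
eef_pos: [0.4671, -0.1117, 0.1267]
tcp_rot: [3.138, 0.001, 1.34]
force: [-0.6, -0.1, -5.3]
finger_gap: 0.0233
t 9.32 pos [ 0.4671 -0.1117  0.1267] rot [3.138e+00 1.000e-03 1.340e+00] gap 0.0233 F [-0.6 -0.1 -5.3]
pos [ 0.4647 -0.1109  0.1231] jaw dir -0.231 go cm [10.61 11.64  7.37] turn -0.257
```

View pics/s11.png

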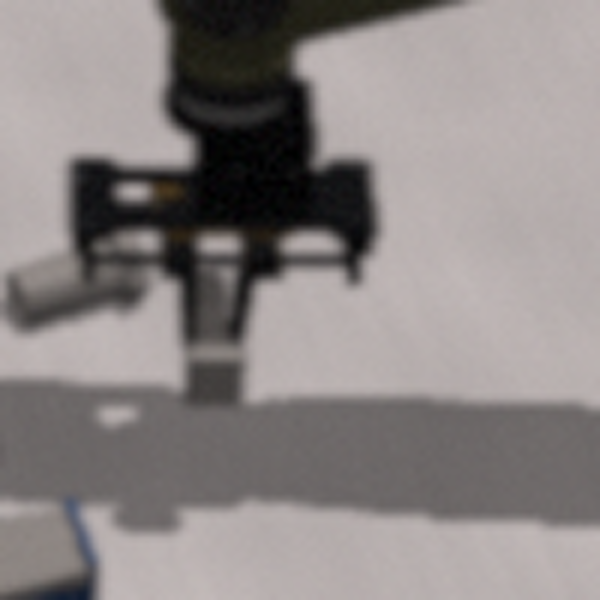

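View pics/t11.png

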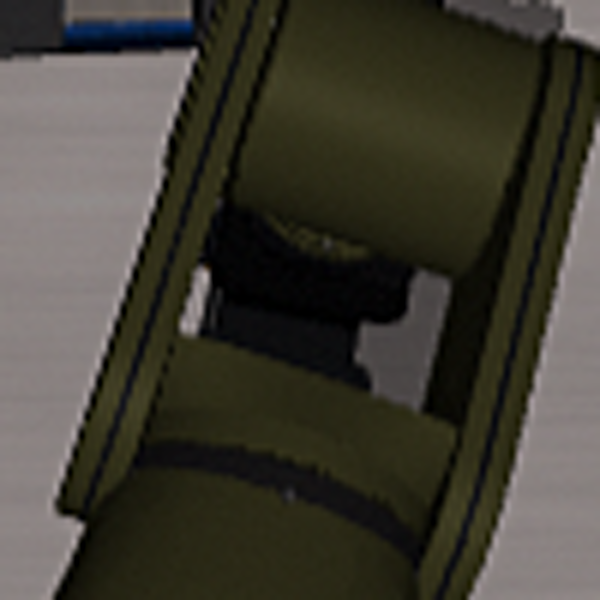

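```bash
python3 - <<'E'
from h import *
s=st();c=capture('side')
g=c['pixels'].astype(int)
x0,y0=300,110
p=onz(c,300+215/6-.5,110+383/6-.5,s['eef_pos'][2]+.0137);print(p)
u=np.array([np.cos(1.340),np.sin(1.340)]);print('head end from tcp along axis',(p[:2]-s['eef_pos'][:2])@u)
togo(L(-.035,-.12+.016,.13),.026)
E
```

```text
t 9.42 pos [ 0.4647 -0.1109  0.1231] rot [-3.138 -0.     1.34 ] gap 0.0234 F [-1.  -0.5 -4.4]
[ 0.47376973 -0.0747836   0.136762  ]
head end from tcp along axis 0.03723355267466302
pos [ 0.4643 -0.1107  0.1224] jaw dir -0.231 go cm [10.61 11.65 -0.81] turn -0.257
```

```bash
python3 - <<'E'
from h import *
c=capture('top')
for z in(.14,.144,.15):
    p=onz(c,220+205/4-.5,120+125/4-.5,z)-O;print(z,p@ex,p@ey)
st();togo(L(-.038,-.12+.018,.13),.026)
E
```

```text
0.14 0.05838063320628784 0.06322648052607636
0.144 0.05705281357343281 0.0626970159889201
0.15 0.05506108412415002 0.06190281918318557
t 9.52 pos [ 0.4644 -0.1108  0.1223] rot [-3.137e+00 -1.000e-03  1.340e+00] gap 0.0232 F [ 0.1 -0.7 -3.8]
pos [ 0.4644 -0.1108  0.1223] jaw dir -0.231 go cm [10.73 11.3  -0.82] turn -0.257
```

```bash
python3 - <<'E'
from h import *
c=capture('top');hsv=cv2.cvtColor(c['pixels'],cv2.COLOR_RGB2HSV)
m=((hsv[...,0]<6)|(hsv[...,0]>174))&(hsv[...,1]>170)&(hsv[...,2]>70)
m[:120]=0;m[230:]=0
n,l,s,ce=cv2.connectedComponentsWithStats(m.astype(np.uint8))
for i in range(1,n):
  if s[i][4]>20:
    print(s[i],ce[i]);
    for z in(.14,.144,.15):
        p=onz(c,*ce[i],z)-O;print(z,p@ex,p@ey)
E
```

```text
[260 148  23   7 120] [270.98333333 150.925     ]
0.14 0.05787632144794767 0.0626194722168964
0.144 0.05655051053370801 0.06209242544785717
0.15 0.05456179416234838 0.06130185529429829
```

The clamp rests at about 1.73 rad (bar at cradle x≈55 mm). I'll come in from the front, so that if the gripper body touches the bar it only nudges it further back.

```bash
python3 -m creep '[[[2,2,-1,-0.06,2],[4.3,4,-1,-0.12,2],[6.5,6,-1,-0.18,2],[8,7,-1,-0.257,2],[9.5,7.3,-1,-0.257,2],[10,7.5,-1,-0.257,2],[10,7.5,-1,-0.257,2],[10,7.5,-1,-0.257,2]]]' 40;  python3 - <<'E'
from h import *
c=capture('side');crop(c,260,130,380,250,5,'s12')
st()
togo(L(-.075,-.12+.018,.06),.026)
E
```

```text
t: 10.23
eef_pos: [0.5613, -0.0314, 0.1339]
tcp_rot: [-3.139, 0.0, 1.597]
force: [0.3, -1.0, -4.4]
finger_gap: 0.0234
t 10.28 pos [ 0.5613 -0.0317  0.1342] rot [-3.14   0.     1.596] gap 0.0234 F [-0.6 -0.6 -4.5]
pos [ 0.5613 -0.0317  0.1342] jaw dir 0.026 go cm [-0.15  0.08  7.42] turn -0.0
```

View pics/s12.png

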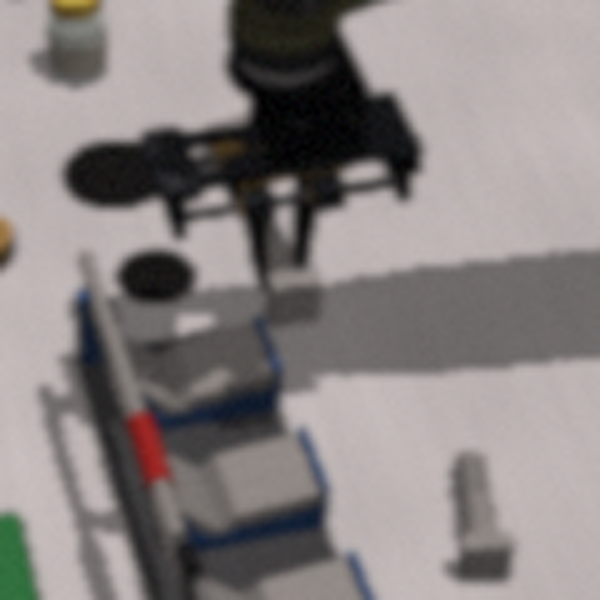

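```bash
python3 -m creep '[[[-0.1,0,3,0,2],[-0.1,0,5.5,0,2],[-0.1,0,7.1,0,2],[-0.1,0,7.1,0,2],[-0.1,1.5,7.1,0,2],[-0.1,3,7.1,0,2],[-0.1,3.8,7.1,0,2],[-0.1,3.8,7.1,0,2]]]' 40;  python3 - <<'E'
from h import *
c=capture('side');crop(c,260,130,380,250,5,'s13')
st()
togo(L(-.038,-.12+.018,.049),.026)
E
```

```text
t: 10.95
eef_pos: [0.6022, -0.032, 0.0659]
tcp_rot: [3.138, 0.001, 1.596]
force: [0.4, -0.5, -4.1]
finger_gap: 0.0236
t 11.0 pos [ 0.601  -0.0318  0.0653] rot [3.14  0.    1.596] gap 0.0232 F [ 0.2 -0.6 -4.4]
pos [ 0.601  -0.0318  0.0653] jaw dir 0.026 go cm [-0.04 -0.21  1.63] turn -0.0
```

View pics/s13.png

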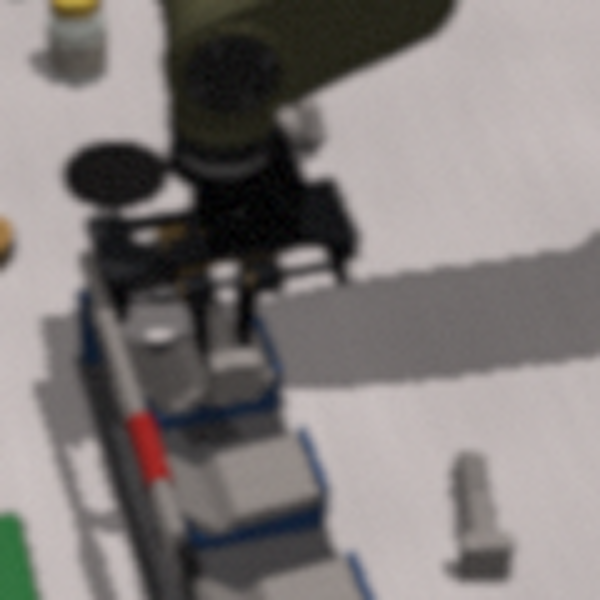

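```bash
python3 -m creep '[[[0,-0.15,0.5,0,2],[0,-0.15,1,0,2],[0,-0.15,1.3,0,2],[0,-0.15,1.5,0,2],[0,-0.15,1.5,0,2],[0,-0.15,1.5,0,2]]]' 40; python3 - <<'E'
from h import *
c=capture('side');crop(c,280,170,350,230,9,'s14')
st()
E
```

```text
t: 11.5
eef_pos: [0.5983, -0.0313, 0.0489]
tcp_rot: [-3.141, 0.0, 1.597]
force: [-0.6, 0.5, -3.6]
finger_gap: 0.0238
t 11.55 pos [ 0.5985 -0.0313  0.049 ] rot [-3.141  0.     1.597] gap 0.0234 F [ 0.1  0.1 -4.2]
```

View pics/s14.png

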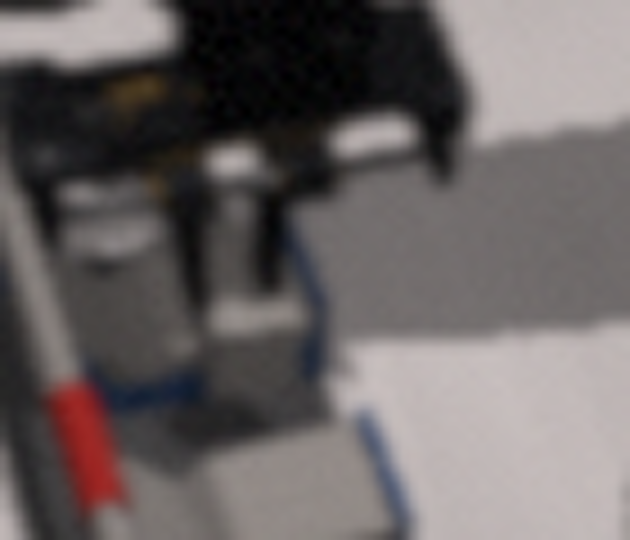

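```bash
python3 - <<'E'
from h import *
c=capture('side')
for z in(.058,.063):
    p=onz(c,280+255/9-.5,170+350/9-.5,z)-O;print(p@ex,p@ey)
E
python3 -m creep '[[[0,0,-0.1,0,3.2],[0,0,-0.1,0,3.2],[0,0,-0.1,0,3.2],[0,0,-0.1,0,3.2],[0,0,-0.1,0,3.2],[0,0,-0.1,0,3.2]]]'; python3 - <<'E'
from h import *
c=capture('side');crop(c,280,170,350,230,9,'s15')
st()
E
```

```text
-0.04267335650241195 -0.06853471809537244
-0.04134570032881187 -0.06370291957126088
t: 12.1
eef_pos: [0.5997, -0.0314, 0.0511]
tcp_rot: [3.139, 0.0, 1.597]
force: [0.6, 0.1, 2.0]
finger_gap: 0.0318
t 12.15 pos [ 0.5997 -0.0314  0.0511] rot [3.139 0.    1.597] gap 0.0323 F [ 1.2 -0.9  1.9]
```

View pics/s15.png

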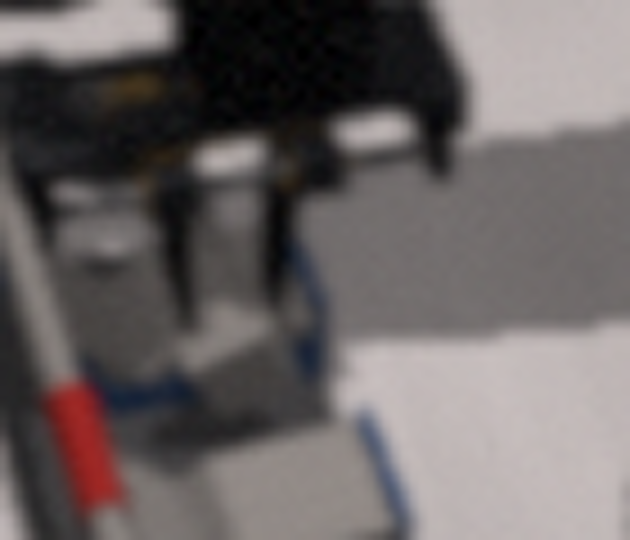

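The bolt is released and has rolled against the downhill finger; its head has turned. Lifting away.

```bash
python3 -m creep '[[[0,0,-0.8,0,3.4],[0,0,-1.8,0,3.4],[0,0,-3,0,3.4],[0,0,-5,0,3.4],[0,0,-8,0,4],[0,0,-10,0,5],[0,-3,-12,0,6],[0,-6,-12,0,6]]]'; python3 - <<'E'
from h import *
c=capture('side');crop(c,260,150,360,250,6,'s16')
st()
E
```

```text
t: 12.82
eef_pos: [0.5415, -0.0333, 0.1767]
tcp_rot: [3.133, 0.002, 1.597]
force: [0.8, -1.6, 0.7]
finger_gap: 0.0548
t 12.87 pos [ 0.5349 -0.0327  0.173 ] rot [3.142e+00 1.000e-03 1.597e+00] gap 0.0575 F [-0.   1.5 -1.1]
```

View pics/s16.png

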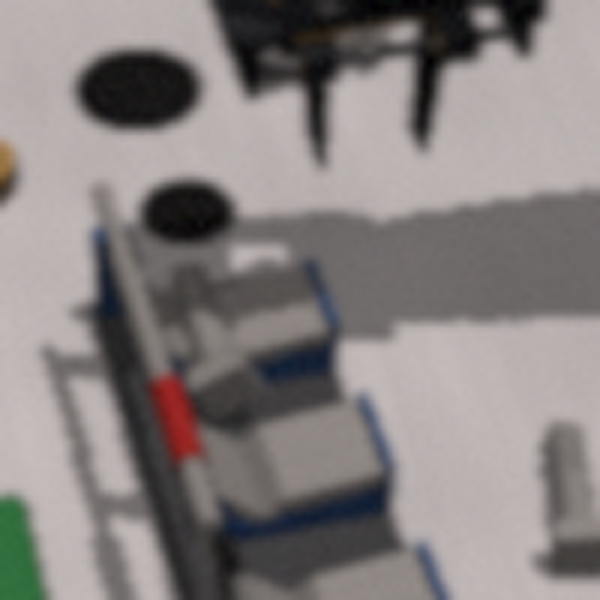

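Bolt2 rolled down into the vee of bay 3. Now to bolt1.

```bash
python3 -c "
from h import *
togo(np.r_[.4505,.119,.11],-.203)"
```

```text
pos [ 0.5349 -0.0327  0.173 ] jaw dir 0.027 go cm [15.4  -8.03  6.29] turn 0.23
```

```bash
python3 -m creep '[[[3,-2,0,0.05,6],[6.5,-4,0,0.1,6],[10,-6,0,0.15,6],[13,-7.5,1,0.2,6],[15,-8,3.5,0.23,6],[15.4,-8,6,0.23,6],[15.4,-8,6.3,0.23,6],[15.4,-8,6.3,0.23,6]]]'; python3 - <<'E'
from h import *
c=capture('side');crop(c,300,150,400,250,6,'s17')
c=capture('top');crop(c,225,150,375,262,5,'t17')
st()
togo(np.r_[.4505,.119,.006],-.203)
E
```

```text
t: 13.53
eef_pos: [0.4533, 0.119, 0.1061]
tcp_rot: [-3.138, 0.001, 1.368]
force: [-0.1, 0.3, 0.5]
finger_gap: 0.0601
t 13.63 pos [0.4557 0.1186 0.1087] rot [ 3.14  -0.     1.366] gap 0.06 F [ 0.3 -0.3  0.2]
pos [0.4557 0.1186 0.1087] jaw dir -0.205 go cm [-0.08 -0.53 10.27] turn -0.002
```

View pics/s17.png

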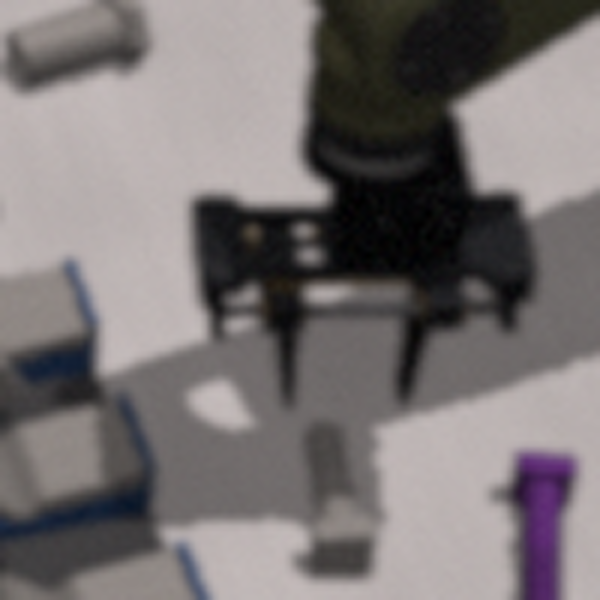

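View pics/t17.png

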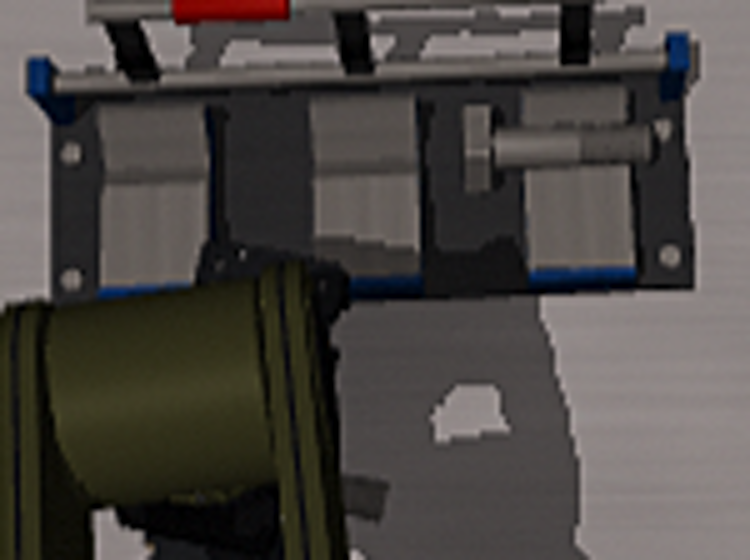

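Bolt2 lies square in bay 3's vee, with its shank from (494,146) to (655,146) about 2–3 mm off bay centre. The open fingers straddle bolt1.

```bash
python3 -m creep '[[[0.1,-0.4,3,0,6],[0.1,-0.4,6,0,6],[0.1,-0.4,8.5,0,6],[0.1,-0.4,10,0,6],[0.1,-0.4,10.2,0,6],[0.1,-0.4,10.2,0,4],[0.1,-0.4,10.2,0,2],[0.1,-0.4,10.2,0,2]]]' 35; python3 -m creep '[[[0,0,0,0,2],[0,0,0,0,2],[0,0,0,0,2],[0,0,0,0,2],[0,0,0,0,2],[0,0,0,0,2],[0,0,0,0,2],[0,0,0,0,2]]]' 40; python3 -m creep '[[[0,0,-1,0,2],[0,0,-2,0,2],[0,0,-4,0,2],[0,0,-6,0,2],[0,0,-9,0,2],[0,0,-12.5,0,2],[0,0,-12.5,0,2],[0,0,-12.5,0,2]]]' 40;  python3 - <<'E'
from h import *
c=capture('side');crop(c,300,130,400,230,6,'s18')
st()
togo(L(-.075,.12+.016,.13),.026)
E
```

```text
t: 14.3
eef_pos: [0.4531, 0.1208, 0.0074]
tcp_rot: [3.138, -0.001, 1.366]
force: [0.7, -0.2, 0.4]
finger_gap: 0.045
t: 14.97
eef_pos: [0.4516, 0.1209, 0.0058]
tcp_rot: [3.141, -0.0, 1.367]
force: [-1.0, -1.6, 5.9]
finger_gap: 0.0228
t: 15.63
eef_pos: [0.4523, 0.121, 0.1326]
tcp_rot: [3.137, -0.002, 1.367]
force: [0.2, -0.3, -5.3]
finger_gap: 0.0236
t 15.68 pos [0.4506 0.1208 0.1301] rot [ 3.141 -0.     1.367] gap 0.0234 F [ 0.1 -0.4 -5.1]
pos [0.4506 0.1208 0.1301] jaw dir -0.204 go cm [1.035e+01 8.600e+00 1.000e-02] turn -0.23
```

View pics/s18.png

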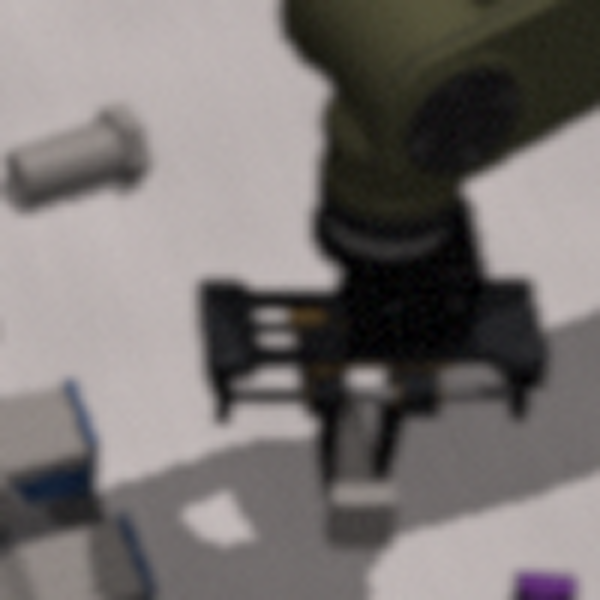

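```bash
python3 -m creep '[[[2,1.7,-0.5,-0.06,2],[4.3,3.5,-0.5,-0.12,2],[6.5,5.3,-0.5,-0.18,2],[8.5,7,-0.5,-0.23,2],[10,8.3,-0.5,-0.23,2],[10.35,8.6,0,-0.23,2],[10.35,8.6,0,-0.23,2],[10.35,8.6,0,-0.23,2]]]' 40; python3 -c "
from h import *
togo(L(-.075,.12+.016,.063),.026)"
```

```text
t: 16.35
eef_pos: [0.5538, 0.2039, 0.127]
tcp_rot: [-3.135, 0.002, 1.597]
force: [-0.1, 0.0, -4.1]
finger_gap: 0.023
pos [0.5538 0.2039 0.127 ] jaw dir 0.026 go cm [0.09 0.24 6.4 ] turn 0.0
```

```bash
python3 -m creep '[[[0.1,0,3,0,2],[0.1,0,5.5,0,2],[0.1,0,6.4,0,2],[0.1,0,6.4,0,2],[0.1,1.5,6.4,0,2],[0.1,3,6.4,0,2],[0.1,3.8,6.4,0,2],[0.1,3.8,6.4,0,2]]]' 40;  python3 - <<'E'
from h import *
c=capture('side');crop(c,260,170,360,270,6,'s19')
st()
togo(L(-.038,.12+.016,.05),.026)
E
```

```text
t: 17.02
eef_pos: [0.5963, 0.2066, 0.0682]
tcp_rot: [3.138, -0.001, 1.596]
force: [0.0, -0.4, -3.8]
finger_gap: 0.0231
t 17.07 pos [0.5951 0.2066 0.0676] rot [ 3.14  -0.     1.596] gap 0.0232 F [-0.1 -0.6 -3.8]
pos [0.5951 0.2066 0.0676] jaw dir 0.025 go cm [-0.09 -0.23  1.76] turn -0.001
```

View pics/s19.png

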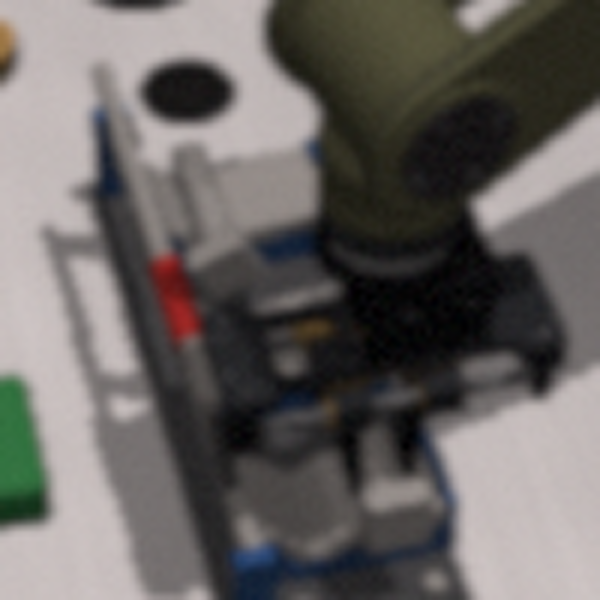

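```bash
python3 -m creep '[[[-0.1,-0.1,0.5,0,2],[-0.1,-0.15,1,0,2],[-0.1,-0.15,1.4,0,2],[-0.1,-0.15,1.7,0,2],[-0.1,-0.15,1.7,0,2],[-0.1,-0.15,1.7,0,2]]]' 40; python3 -m creep '[[[0,0,0,0,3.2],[0,0,0,0,3.2],[0,0,0,0,3.2],[0,0,0,0,3.2],[0,0,0,0,3.2],[0,0,0,0,3.2]]]'; python3 - <<'E'
from h import *
c=capture('side');crop(c,280,190,350,260,8,'s20')
E
```

```text
t: 17.57
eef_pos: [0.5923, 0.2057, 0.0487]
tcp_rot: [-3.141, 0.0, 1.597]
force: [-0.2, -0.6, -3.3]
finger_gap: 0.0232
t: 18.07
eef_pos: [0.5935, 0.2059, 0.05]
tcp_rot: [3.139, -0.0, 1.597]
force: [0.6, 0.5, 0.5]
finger_gap: 0.0321
```

View pics/s20.png

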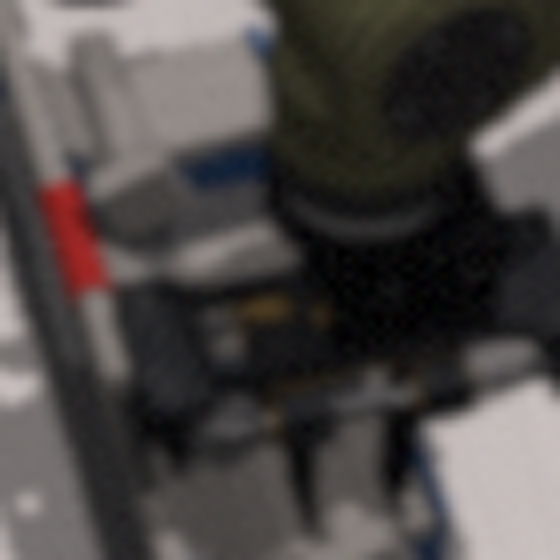

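Released. Lifting and retreating toward the socket side to clear the view.

```bash
python3 -m creep '[[[0,0,-0.8,0,3.4],[0,0,-1.8,0,3.4],[0,0,-3,0,3.4],[0,0,-5,0,3.4],[0,0,-8,0,4],[0,0,-11,0,5],[0,-3,-13,0,6],[0,-6,-13,0,6]]]'; python3 -m creep '[[[-4,-2,-2,0,7],[-8,-4,-2,0,8],[-12,-5,-2,0,9],[-16,-6,-2,0,9],[-20,-7,-2,0,9],[-24,-8,-2,0,9],[-28,-8,-2,0,9],[-32,-8,-2,0,9]]]'; python3 - <<'E'
from h import *
c=capture('side');crop(c,260,150,360,280,6,'s21')
c=capture('top');crop(c,225,150,375,262,5,'t21')
st()
E
```

```text
t: 18.78
eef_pos: [0.5361, 0.2049, 0.187]
tcp_rot: [3.131, -0.003, 1.596]
force: [0.4, -0.0, 0.4]
finger_gap: 0.055
t: 19.45
eef_pos: [0.4602, -0.1153, 0.201]
tcp_rot: [3.139, 0.001, 1.597]
force: [1.0, 0.4, -0.2]
finger_gap: 0.09
t 19.55 pos [ 0.4606 -0.1184  0.2009] rot [3.140e+00 2.000e-03 1.589e+00] gap 0.0898 F [-0.1  0.4  0.1]
```

View pics/s21.png

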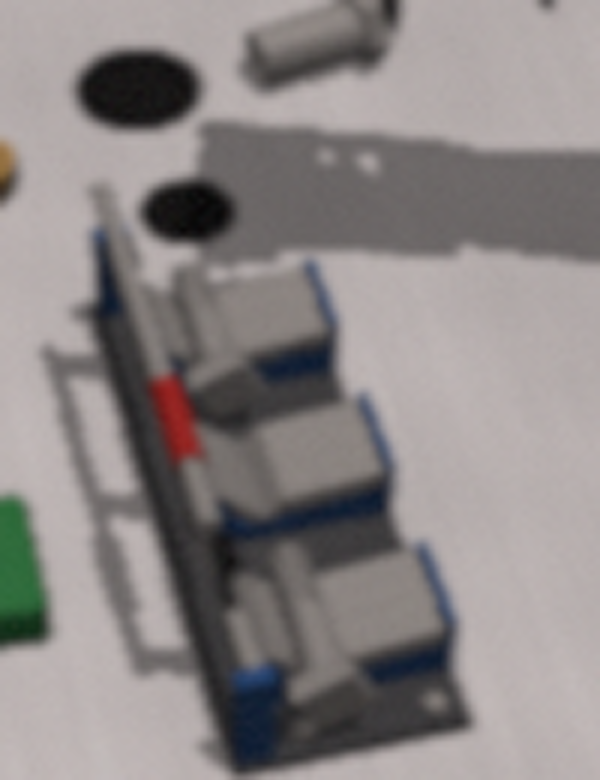

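View pics/t21.png

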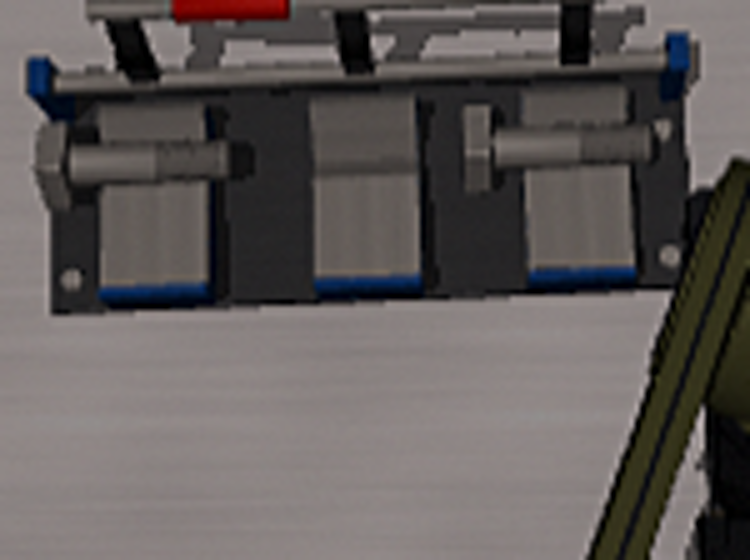

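Both bolts lie in their vees, in bays 1 and 3. Now to check the offsets numerically.

```bash
python3 - <<'E'
from h import *
c=capture('top')
f=lambda x,y,z:onz(c,225+x/5-.5,150+y/5-.5,z)-O
for n,h,t in(('b1',(71,163),(229,160)),('b3',(494,147),(654,144))):
    H=f(*h,.05);T=f(*t,.05);m=(H+T)/2;d=H-T;print(n,'mid',m@ex,m@ey,'len',np.linalg.norm(d),'skew',np.arctan2(d@ex,d@ey))
P=[L(0,y+.12*s,.045) for s in(1,-1) for y in(-.045,0,.045,.061)]
s=capture('side');crop(s,260,150,360,280,6,'s22',P)
E
```

```text
b1 mid -0.0013806994857616327 0.12216665320139529 len 0.08919735610232413 skew 0.019627259896318194
b3 mid -0.0014647873785683535 -0.11732719340409255 len 0.09037029574205817 skew 0.0198741244322335
```

View pics/s22.png

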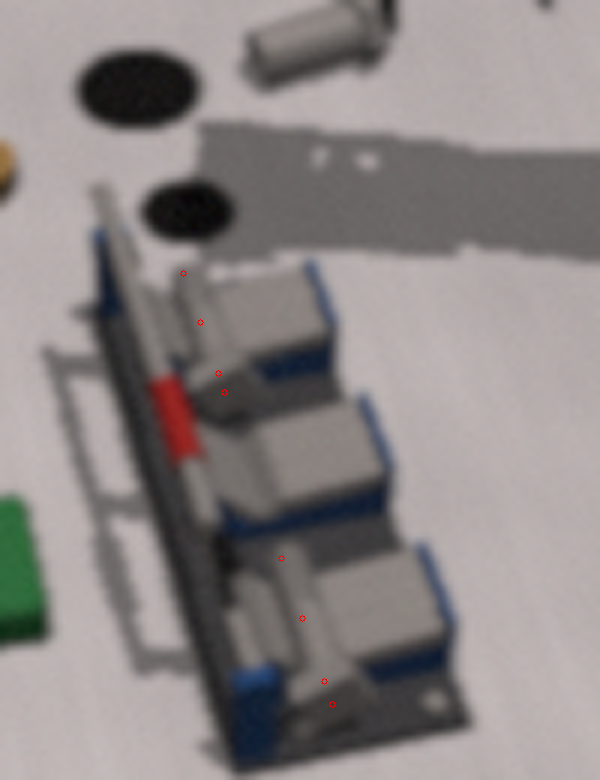

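Both bolt middles are within 3 mm of bay centre. Next, the clamp: back to the sleeve.

```bash
python3 -c "
from h import *
togo(L(.055,.06,.215),.026)"
```

```text
pos [ 0.4609 -0.1144  0.2003] jaw dir 0.023 go cm [24.13 23.25 -1.45] turn -0.003
```

```bash
python3 -m creep '[[[3,2.9,-1.5,0,7],[6,5.8,-1.5,0,7],[9,8.7,-1.5,0,7],[12,11.6,-1.5,0,7],[15,14.5,-1.5,0,7],[18,17.4,-1.5,0,7],[21,20.3,-1.5,0,7],[23,22.3,-1.5,0,7]]]'; python3 -m creep '[[[0.6,0.6,0,0,7],[1.1,0.9,0,0,7],[1.1,0.9,0,0,7],[1.1,0.9,2,0,7]]]'; python3 - <<'E'
from h import *
togo(L(.055,.06,.132),.026)
c=capture('side');crop(c,240,130,360,250,5,'s23')
E
```

```text
t: 20.32
eef_pos: [0.6786, 0.1276, 0.2145]
tcp_rot: [3.141, -0.001, 1.601]
force: [0.6, -0.9, -0.1]
finger_gap: 0.07
t: 20.65
eef_pos: [0.6883, 0.1341, 0.1995]
tcp_rot: [3.133, -0.0, 1.598]
force: [0.5, -0.6, 0.6]
finger_gap: 0.0703
pos [0.6883 0.1341 0.1995] jaw dir 0.027 go cm [-0.2  -0.12  6.75] turn 0.001
```

View pics/s23.png

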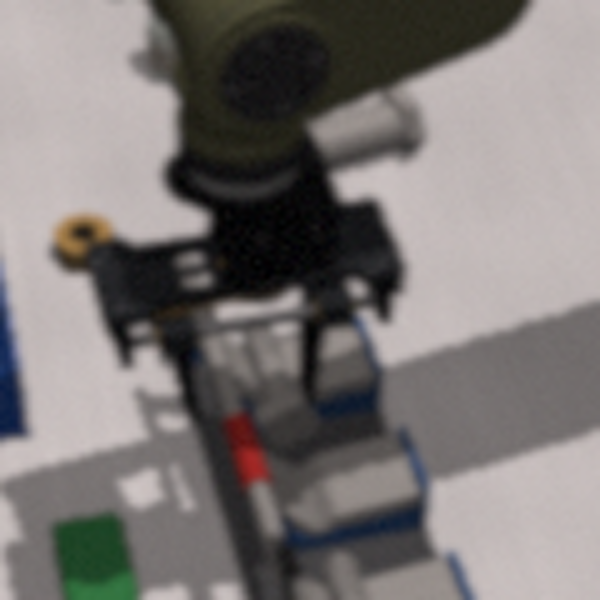

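```bash
python3 -m creep '[[[-0.2,-0.1,2.5,0,7],[-0.2,-0.1,5,0,7],[-0.2,-0.1,6.6,0,7],[-0.2,-0.1,6.6,0,5],[-0.2,-0.1,6.6,0,3],[-0.2,-0.1,6.6,0,1],[-0.2,-0.1,6.6,0,1],[-0.2,-0.1,6.6,0,1]]]' 12;python3 -m creep '[[[0,0,0,0,1],[0,0,0,0,1],[0,0,0,0,1],[0,0,0,0,1],[0,0,0,0,1],[0,0,0,0,1],[0,0,0,0,1],[0,0,0,0,1]]]' 12; python3 -c "
from h import *
p=st()['eef_pos'];q=p+[0,0,.019]-L(.042,.06,.067);x=q@ex;z=q[2];a0=np.arctan2(z,-x);print('ang',a0,'r',np.hypot(x,z))
for a in(1.5,1.3,1.1,.9,.7,.5,.4,.3):print(a,'dy',(85*(np.cos(a0)-np.cos(a))/10).round(2),'dz',(-85*(np.sin(a)-np.sin(a0))/10).round(2))"
```

```text
t: 21.37
eef_pos: [0.6867, 0.1314, 0.1305]
tcp_rot: [3.138, -0.0, 1.597]
force: [-0.7, -1.1, 0.5]
finger_gap: 0.042
t: 22.03
eef_pos: [0.6864, 0.1315, 0.129]
tcp_rot: [3.14, -0.0, 1.597]
force: [2.1, 0.9, 3.7]
finger_gap: 0.0173
t 22.03 pos [0.6864 0.1315 0.129 ] rot [ 3.14  -0.     1.597] gap 0.0173 F [2.1 0.9 3.7]
ang 1.7134709704582285 r 0.08180368432362801
1.5 dy -1.81 dz -0.07
1.3 dy -3.48 dz 0.22
1.1 dy -5.06 dz 0.84
0.9 dy -6.49 dz 1.76
0.7 dy -7.71 dz 2.94
0.5 dy -8.67 dz 4.34
0.4 dy -9.04 dz 5.1
0.3 dy -9.33 dz 5.9
```

```bash
python3 -m creep '[[[0,-0.9,-0.1,0,1],[0,-1.8,-0.1,0,1],[0,-2.7,0.05,0,1],[0,-3.5,0.2,0,1],[0,-4.3,0.5,0,1],[0,-5.06,0.84,0,1],[0,-5.8,1.3,0,1],[0,-6.5,1.76,0,1]]]' 12; python3 -m creep '[[[0,-0.65,0.55,0,1],[0,-1.2,1.2,0,1],[0,-1.7,1.9,0,1],[0,-2.15,2.6,0,1],[0,-2.5,3.3,0,1],[0,-2.8,4.1,0,1],[0,-2.8,4.1,0,1],[0,-2.8,4.1,0,1]]]' 12
```

```text
t: 22.7
eef_pos: [0.6194, 0.1299, 0.1095]
tcp_rot: [-3.141, -0.0, 1.597]
force: [3.6, 1.8, -0.0]
finger_gap: 0.0177
t: 23.37
eef_pos: [0.5923, 0.129, 0.0676]
tcp_rot: [-3.141, -0.0, 1.597]
force: [7.3, 2.8, -4.0]
finger_gap: 0.0178
```

```bash
python3 -c "
from h import *
p=st()['eef_pos'];q=p+[0,0,.019]-L(.042,.06,.067);x=q@ex;z=q[2];a0=np.arctan2(z,-x);print('ang',a0,'r',np.hypot(x,z))
c=capture('side');crop(c,240,130,360,280,5,'s24')"
```

```text
t 23.37 pos [0.5923 0.129  0.0676] rot [-3.141 -0.     1.597] gap 0.0178 F [ 7.3  2.8 -4. ]
ang 0.23297266220661259 r 0.084752137330633
```

View pics/s24.png

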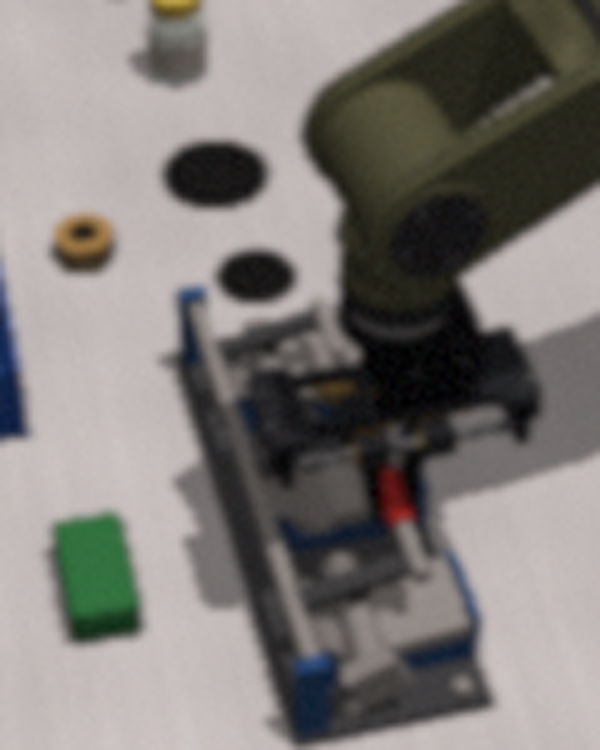

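```bash
python3 -m creep '[[[0,-0.08,0.5,0,1],[0,-0.14,1,0,1],[0,-0.18,1.4,0,1],[0,-0.2,1.7,0,1],[0,-0.2,1.7,0,1],[0,-0.2,1.7,0,2],[0,-0.2,1.7,0,4],[0,-0.2,1.7,0,5]]]' 10; python3 -m creep '[[[0,0,0,0,5],[0,0,0,0,5],[0,0,0,0,5],[0,0,0,0,5],[0,0,0,0,5],[0,0,-2,0,5],[0,0,-5,0,5],[0,0,-8,0,5]]]'; python3 -m creep '[[[-3,-1,-3,0,6],[-6,-3,-6,0,8],[-10,-5,-8,0,9],[-14,-7,-8,0,9],[-18,-8,-8,0,9],[-22,-8,-8,0,9],[-26,-8,-8,0,9],[-30,-8,-8,0,9]]]'; python3 - <<'E'
from h import *
c=capture('side');crop(c,260,150,360,280,6,'s25')
c=capture('top');crop(c,225,150,375,262,5,'t25');crop(c,375,150,525,262,5,'t26')
st()
E
```

```text
t: 24.08
eef_pos: [0.5894, 0.1285, 0.0518]
tcp_rot: [-3.138, 0.001, 1.597]
force: [-0.1, 0.0, -0.0]
finger_gap: 0.0285
t: 24.75
eef_pos: [0.5895, 0.1288, 0.132]
tcp_rot: [-3.138, 0.0, 1.597]
force: [1.5, 0.6, 1.1]
finger_gap: 0.0495
t: 25.42
eef_pos: [0.5176, -0.1651, 0.2132]
tcp_rot: [3.14, 0.001, 1.597]
force: [1.3, -0.8, 0.4]
finger_gap: 0.0892
t 25.52 pos [ 0.5178 -0.1682  0.2128] rot [3.141e+00 2.000e-03 1.590e+00] gap 0.0899 F [ 0.5  0.5 -0.3]
```

View pics/s25.png

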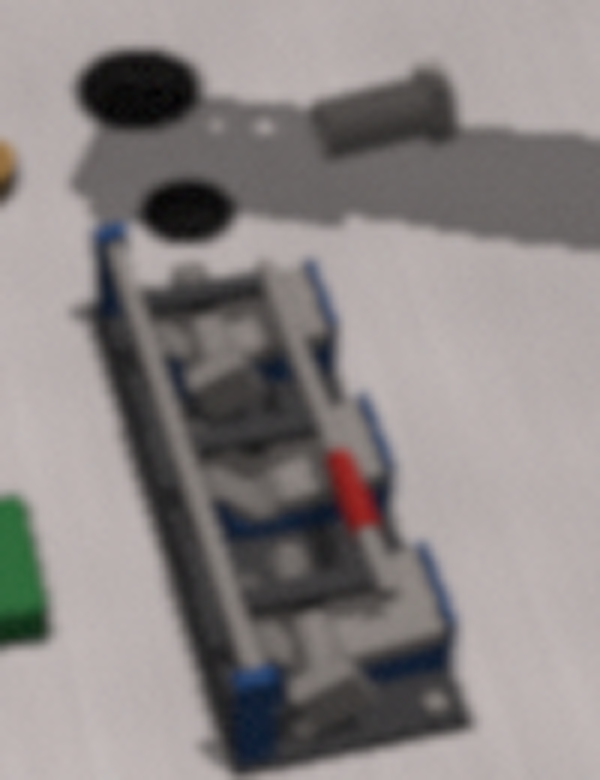

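View pics/t25.png

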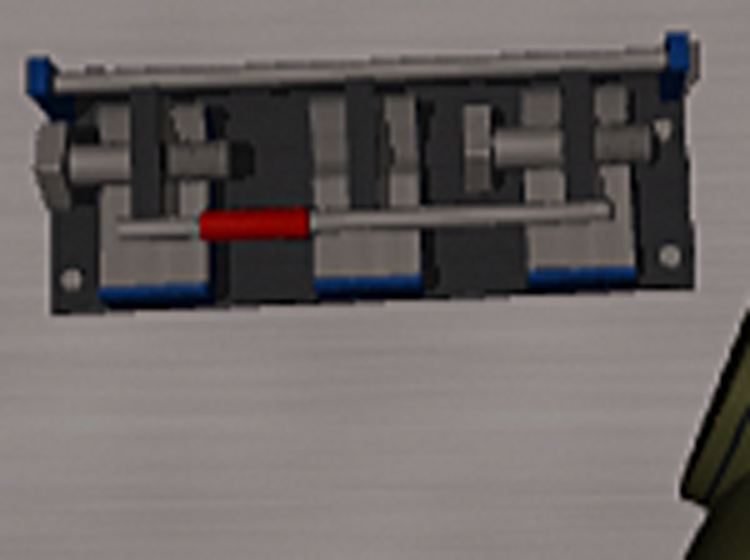

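The clamp is down on the bolts; the red sleeve at (254,224) is back where it started. The socket has been knocked, as it now lies elsewhere than in earlier side views. I'll move aside and measure it.

```bash
python3 -m creep '[[[0,-3,0,0,9],[0,-6,0,0,9],[0,-9,0,0,9],[2,-12,0,0,9],[4,-14,0,0,9],[8,-14,0,0,9],[11,-14,0,0,9],[14,-14,0,0,9]]]'; python3 - <<'E'
from h import *
c=capture('top');crop(c,375,150,525,262,5,'t27')
c=capture('side');crop(c,260,120,360,200,7,'s27');st()
E
```

```text
t: 26.18
eef_pos: [0.3739, -0.0253, 0.2127]
tcp_rot: [3.14, -0.0, 1.596]
force: [1.2, -0.4, -0.8]
finger_gap: 0.0901
t 26.28 pos [ 0.3742 -0.0235  0.2126] rot [ 3.141e+00 -1.000e-03  1.603e+00] gap 0.09 F [-0.3  0.1 -0.5]
```

View pics/t27.png

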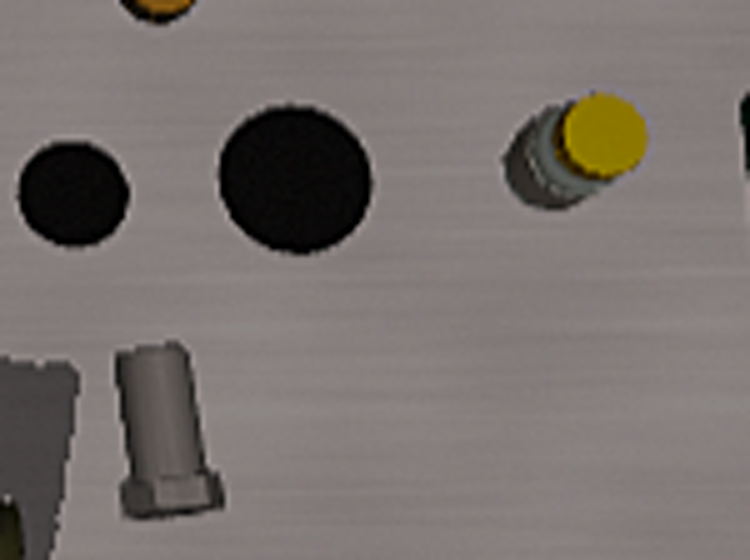

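View pics/s27.png

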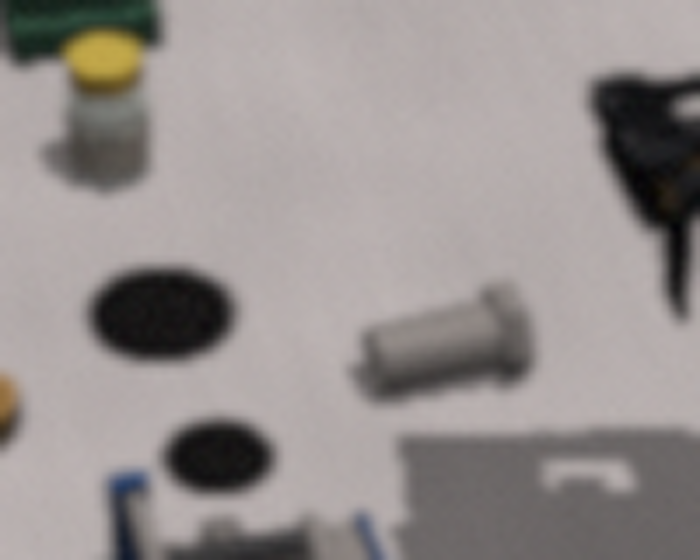

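```bash
python3 - <<'E'
from h import *
c=capture('top')
f=lambda x,y,z:onz(c,375+x/5-.5,150+y/5-.5,z)
A=(f(117,356,.023)+f(188,350,.023))/2;B=(f(134,470,.024)+f(206,465,.024))/2
d=B-A;print(A,B,'dir foot->mouth',np.arctan2(-d[1],-d[0]), 'width',np.linalg.norm((f(134,470,.024)-f(206,465,.024))))
print('step',f(171,474,.05),'foot low',f(175,515,.005), 'mouth rim',f(152,346,.044),f(152,346,.03))
E
```

```text
[ 0.51914053 -0.23150679  0.023     ] [ 0.45416722 -0.23787425  0.024     ] dir foot->mouth 0.09768916373150856 width 0.040512869199676844
step [ 0.4484556  -0.23285617  0.05      ] foot low [ 0.42882185 -0.24325039  0.005     ] mouth rim [ 0.52011621 -0.22719939  0.044     ] [ 0.52213806 -0.23001242  0.03      ]
```

```bash
python3 - <<'E'
from h import *
togo(np.r_[.5027,-.2334,.11],-1.473);print(bot.sense()['joint_positions'].round(2))
E
```

```text
pos [ 0.3745 -0.0251  0.2127] jaw dir 0.031 go cm [-21.21  12.17  10.28] turn 1.504
[-0.21 -0.54  2.22 -0.    1.47 -0.24]
```

```bash
python3 -m creep '[[[-2,1,0,0.12,9.4],[-5,2.5,0,0.24,9.4],[-8,4.5,0,0.36,9.4],[-11,6.5,0,0.48,9.4],[-14,8,0,0.6,9.4],[-17,10,0,0.72,9.4],[-19,11,0,0.84,9.4],[-21,12,0,0.96,9.4]]]'; python3 -c "
from h import *
togo(np.r_[.5027,-.2334,.11],-1.473)"
```

```text
t: 27.0
eef_pos: [0.5003, -0.2365, 0.2118]
tcp_rot: [-3.141, 0.001, 0.629]
force: [0.6, -0.0, -0.2]
finger_gap: 0.0941
pos [ 0.5003 -0.2365  0.2118] jaw dir -0.942 go cm [ 0.38 -0.11 10.18] turn 0.531
```

```bash
python3 -m creep '[[[0.3,-0.1,2,0.12,9.4],[0.3,-0.1,5,0.24,9.4],[0.3,-0.1,8,0.36,9.4],[0.3,-0.1,10,0.48,9.4],[0.3,-0.1,10,0.53,9.4],[0.3,-0.1,10,0.53,9.4],[0.3,-0.1,10,0.53,9.4]]]'; python3 - <<'E'
from h import *
togo(np.r_[.5027,-.2334,.006],-1.473)
c=capture('side');crop(c,260,100,380,200,6,'s28')
E
```

```text
t: 27.58
eef_pos: [0.5018, -0.2321, 0.1124]
tcp_rot: [-3.142, 0.0, 0.107]
force: [-0.9, -0.5, 0.6]
finger_gap: 0.094
pos [ 0.5018 -0.2321  0.1124] jaw dir -1.464 go cm [ 0.08  0.14 10.64] turn 0.009
```

View pics/s28.png

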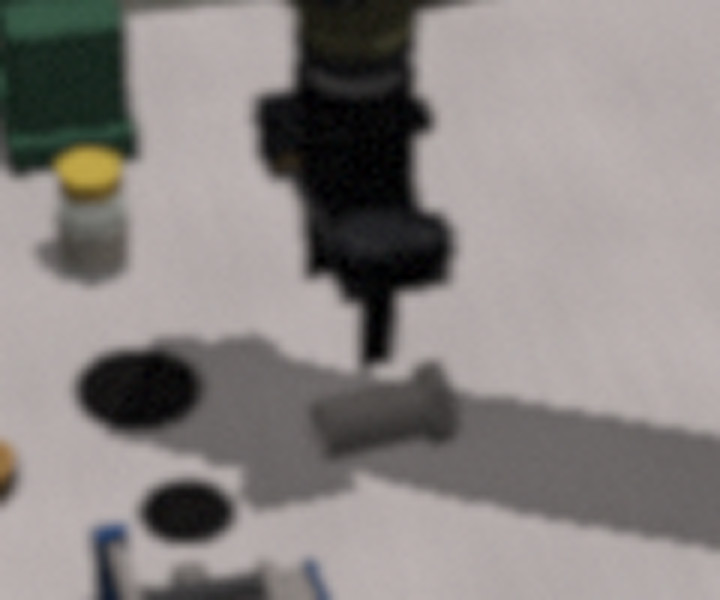

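```bash
python3 -m creep '[[[0,0.14,3,0.009,9.4],[0,0.14,6,0.009,9.4],[0,0.14,9,0.009,9.4],[0,0.14,10.5,0.009,9.4],[0,0.14,10.5,0.009,9.4],[0,0.14,10.5,0.009,4],[0,0.14,10.5,0.009,3],[0,0.14,10.5,0.009,3]]]' 20; python3 -m creep '[[[0,0,0,0,3],[0,0,0,0,3],[0,0,0,0,3],[0,0,0,0,3],[0,0,0,0,3],[0,0,0,0,3],[0,0,0,0,3],[0,0,0,0,3]]]' 20
python3 - <<'E'
import numpy as np
# arc: rel to edge: along s=72, up 22(gp z .025-.. ) 
s,h=7.2,2.5
for a in np.arange(.2,1.65,.2).tolist()+[1.5,1.57]:
    print(round(a,2),'dx',round(s*np.cos(a)-h*np.sin(a)-s,2),'dz',round(-(s*np.sin(a)+h*np.cos(a)-h),2))
E
```

```text
t: 28.3
eef_pos: [0.5039, -0.2337, 0.0101]
tcp_rot: [3.139, -0.004, 0.098]
force: [-0.2, -0.7, 0.2]
finger_gap: 0.0793
t: 28.97
eef_pos: [0.5021, -0.2325, 0.0076]
tcp_rot: [-3.141, 0.0, 0.098]
force: [-1.5, 1.5, 0.3]
finger_gap: 0.0417
0.2 dx -0.64 dz -1.38
0.4 dx -1.54 dz -2.61
0.6 dx -2.67 dz -3.63
0.8 dx -3.98 dz -4.41
1.0 dx -5.41 dz -4.91
1.2 dx -6.92 dz -5.12
1.4 dx -8.44 dz -5.02
1.6 dx -9.91 dz -4.62
1.5 dx -9.18 dz -4.86
1.57 dx -9.69 dz -4.7
```

```bash
python3 -m creep '[[[-0.3,0,-0.7,0,3],[-0.64,0,-1.38,0,3],[-1.05,0,-2,0,3],[-1.54,0,-2.6,0,3],[-2.1,0,-3.15,0,3],[-2.67,0,-3.63,0,3],[-3.3,0,-4.05,0,3],[-4,0,-4.4,0,3]]]' 15; python3 - <<'E'
from h import *
st()
c=capture('side');crop(c,280,100,380,190,7,'s29')
E
```

```text
t: 29.63
eef_pos: [0.462, -0.2367, 0.0523]
tcp_rot: [3.141, -0.001, 0.098]
force: [1.1, -0.8, -4.5]
finger_gap: 0.0418
t 29.63 pos [ 0.462  -0.2367  0.0523] rot [ 3.141e+00 -1.000e-03  9.800e-02] gap 0.0418 F [ 1.1 -0.8 -4.5]
```

View pics/s29.png

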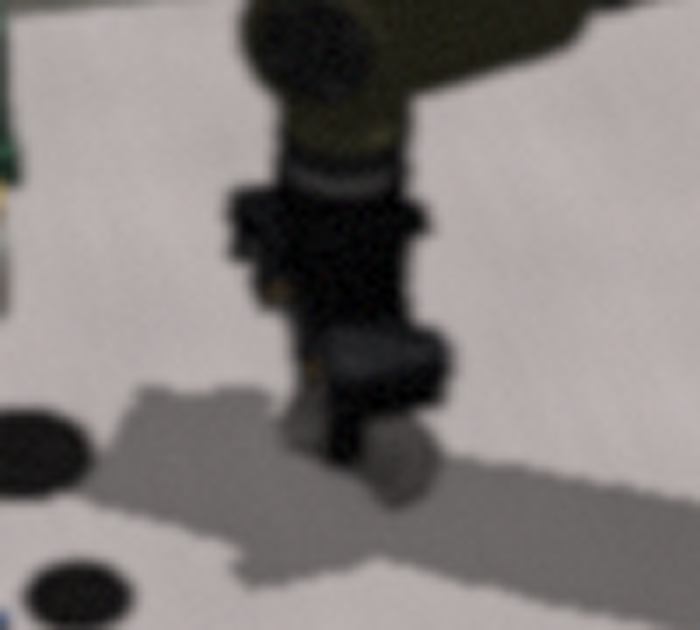

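It is tilting as wanted, at about 45°. Continuing the arc to upright.

```bash
python3 -m creep '[[[-0.7,0,-0.28,0,3],[-1.4,0,-0.5,0,3],[-2.2,0,-0.63,0,3],[-2.9,0,-0.71,0,3],[-3.7,0,-0.68,0,3],[-4.4,0,-0.6,0,3],[-5.1,0,-0.47,0,3],[-5.7,0,-0.3,0,3]]]' 15; python3 - <<'E'
from h import *
st()
c=capture('side');crop(c,290,100,390,190,7,'s30')
E
```

```text
t: 30.35
eef_pos: [0.406, -0.243, 0.0572]
tcp_rot: [3.14, -0.002, 0.098]
force: [-0.6, 3.0, 11.6]
finger_gap: 0.0415
t 30.35 pos [ 0.406  -0.243   0.0572] rot [ 3.14e+00 -2.00e-03  9.80e-02] gap 0.0415 F [-0.6  3.  11.6]
```

View pics/s30.png

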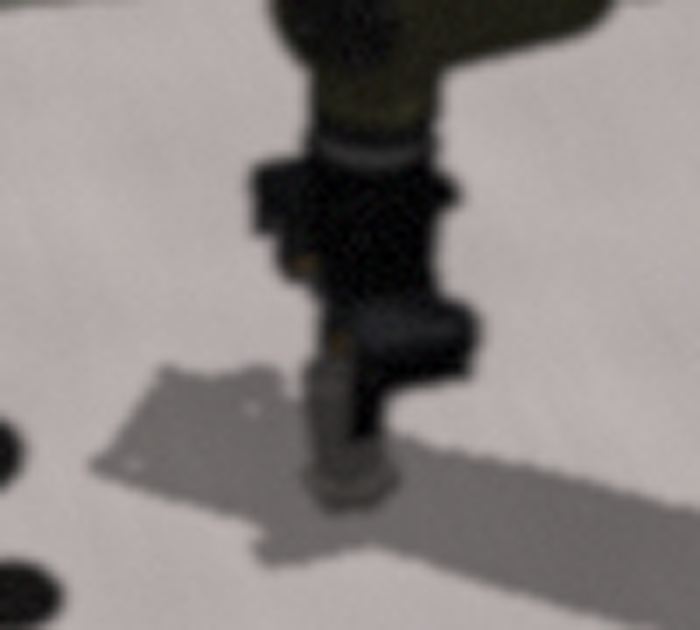

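Nearly upright and pressing lightly on the bench. I'll open a little so it settles flat on its foot, then regrip.

```bash
python3 -m creep '[[[0,0,-0.2,0,4.3],[0,0,-0.2,0,5],[0,0,-0.2,0,5],[0,0,-0.2,0,5],[0,0,-0.2,0,5],[0,0,-0.2,0,5]]]' 15; python3 - <<'E'
from h import *
st()
c=capture('side');crop(c,290,100,390,190,7,'s31')
c=capture('top');crop(c,340,180,460,300,5,'t31')
E
```

```text
t: 30.9
eef_pos: [0.4052, -0.2418, 0.0561]
tcp_rot: [-3.141, 0.001, 0.098]
force: [-0.4, -0.8, -0.2]
finger_gap: 0.0499
t 30.9 pos [ 0.4052 -0.2418  0.0561] rot [-3.141e+00  1.000e-03  9.800e-02] gap 0.0499 F [-0.4 -0.8 -0.2]
```

View pics/s31.png

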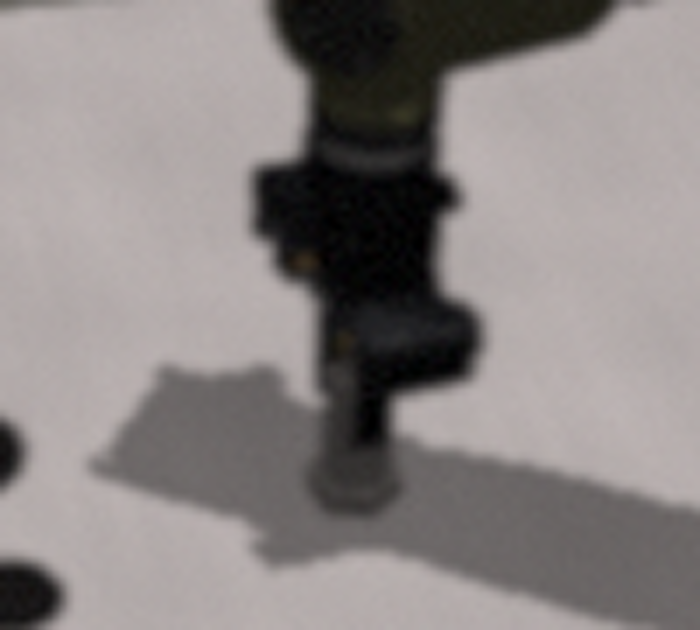

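View pics/t31.png

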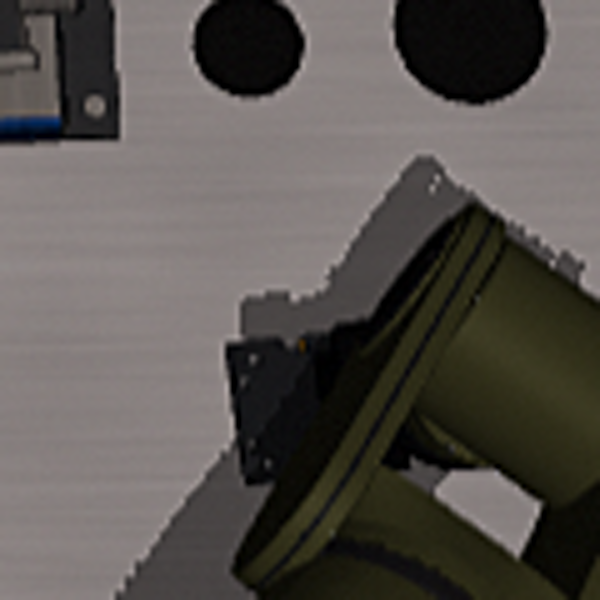

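```bash
python3 - <<'E'
from h import *
c=capture('side')
P=[]
for t in np.linspace(0,2*np.pi,13):
    P.append(np.r_[.4052+.027*np.cos(t),-.2418+.027*np.sin(t),0])
crop(c,310,130,370,190,10,'s32',P)
E
```

```text
(no output)
```

View pics/s32.png

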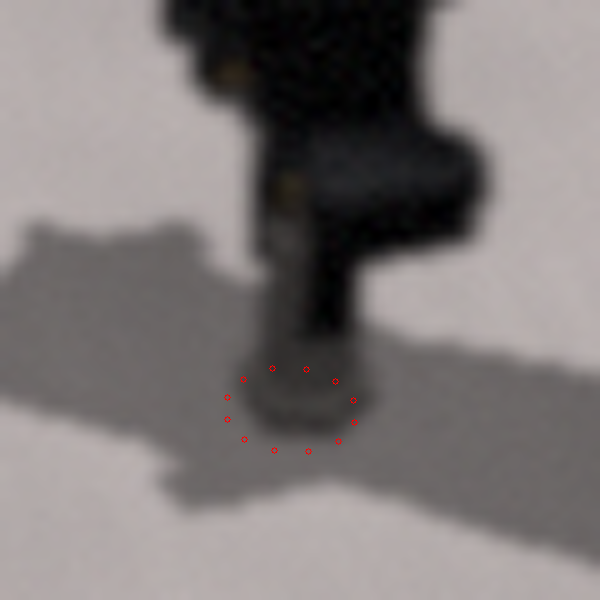

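```bash
python3 -m creep '[[[-0.4,0,0.3,0,5],[-0.4,0,0.7,0,5],[-0.4,0,1,0,4],[-0.4,0,1,0,3],[-0.4,0,1,0,3],[-0.4,0,1,0,3],[-0.4,0,1,0,3],[-0.4,0,1,0,3]]]' 30;python3 -m creep '[[[0,0,-1,0,3],[0,0,-2,0,3],[0,0,-3,0,3],[0,0,-3,0,3]]]' 30; python3 - <<'E'
from h import *
st()
c=capture('side');crop(c,290,100,390,190,7,'s33');togo(PAD+[0,0,.08],-1.473)
E
```

```text
t: 31.72
eef_pos: [0.4008, -0.2417, 0.0456]
tcp_rot: [-3.14, 0.001, 0.098]
force: [0.5, -0.2, -5.8]
finger_gap: 0.0416
t: 32.05
eef_pos: [0.4035, -0.2439, 0.0801]
tcp_rot: [3.137, -0.005, 0.098]
force: [1.2, -0.6, -5.2]
finger_gap: 0.0418
t 32.05 pos [ 0.4035 -0.2439  0.0801] rot [ 3.137 -0.005  0.098] gap 0.0418 F [ 1.2 -0.6 -5.2]
pos [ 0.4031 -0.2436  0.0791] jaw dir -1.473 go cm [21.1  10.15 -0.28] turn -0.0
```

View pics/s33.png

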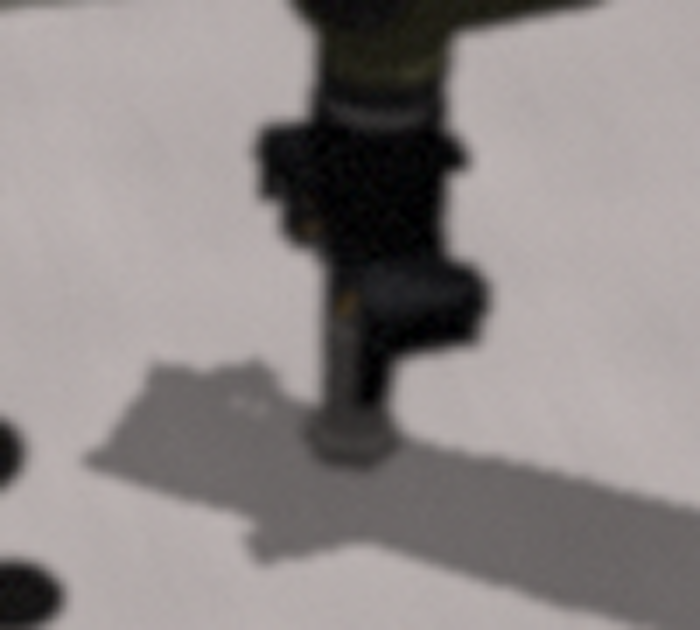

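```bash
python3 -m creep '[[[2,1,0,0,3],[5,2.4,0,0,3],[8,3.9,0,0,3],[11,5.3,0,0,3],[14,6.7,0,0,3],[17,8.2,0,0,3],[20,9.6,0,0,3],[21.1,10.15,0,0,3]]]' 40; python3 -m creep '[[[0,0,0,0,3],[0,0,0,0,3],[0,0,0,0,3]]]' 40; python3 - <<'E'
from h import *
st()
c=capture('side');crop(c,250,90,350,190,7,'s34');c=capture('top');crop(c,375,150,525,262,5,'t34');togo(PAD+[0,0,.045],-1.473)
E
```

```text
t: 32.77
eef_pos: [0.6253, -0.3241, 0.0764]
tcp_rot: [3.14, -0.003, 0.098]
force: [-0.3, 0.1, -5.7]
finger_gap: 0.0415
t: 33.02
eef_pos: [0.6202, -0.3222, 0.0755]
tcp_rot: [-3.14, 0.002, 0.098]
force: [0.2, 1.0, -6.3]
finger_gap: 0.0415
t 33.02 pos [ 0.6202 -0.3222  0.0755] rot [-3.14e+00  2.00e-03  9.80e-02] gap 0.0415 F [ 0.2  1.  -6.3]
pos [ 0.6202 -0.3223  0.076 ] jaw dir -1.473 go cm [0.27 0.2  2.8 ] turn -0.0
```

View pics/s34.png

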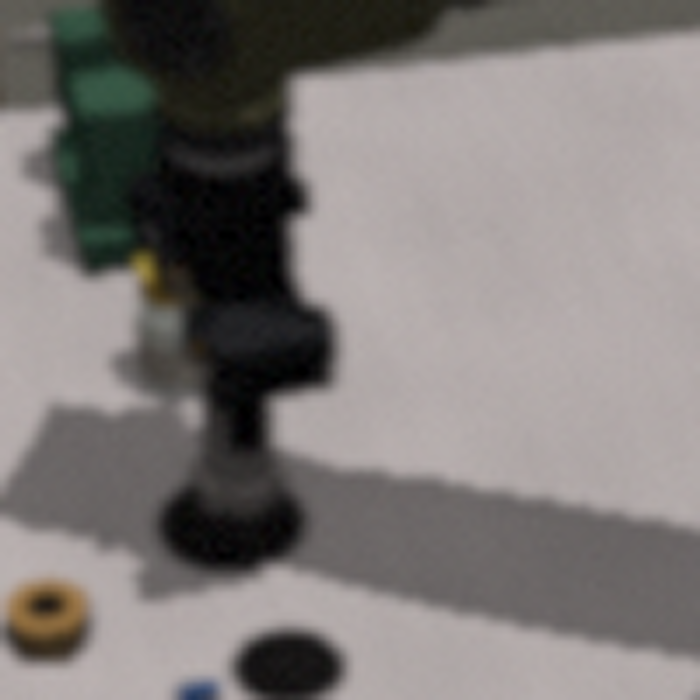

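View pics/t34.png

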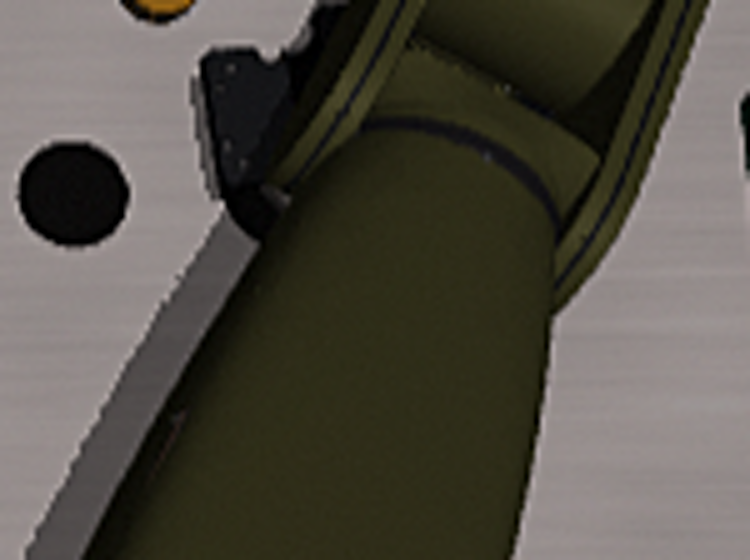

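The socket hangs upright over the large pad (side crop (232,525)). Lowering it.

```bash
python3 -m creep '[[[0.25,0.2,0.6,0,3],[0.25,0.2,1.2,0,3],[0.25,0.2,1.8,0,3],[0.25,0.2,2.2,0,3],[0.25,0.2,2.5,0,3],[0.25,0.2,2.7,0,3],[0.25,0.2,2.7,0,3],[0.25,0.2,2.7,0,3]]]' 40; python3 - <<'E'
from h import *
togo(PAD+[0,0,.0456],-1.473);st()
E
```

```text
t: 33.78
eef_pos: [0.6243, -0.3246, 0.0495]
tcp_rot: [3.142, -0.0, 0.098]
force: [-0.6, 0.1, -6.3]
finger_gap: 0.0418
pos [ 0.6243 -0.3246  0.0495] jaw dir -1.473 go cm [-0.12 -0.07  0.09] turn 0.0
t 33.78 pos [ 0.6243 -0.3246  0.0495] rot [ 3.142 -0.     0.098] gap 0.0418 F [-0.6  0.1 -6.3]
```

```bash
python3 -m creep '[[[0,0,0.1,0,3],[0,0,0.2,0,3],[0,0,0.3,0,3],[0,0,0.3,0,3]]]' 40; python3 -c "
from h import *
st();c=capture('side');crop(c,260,110,320,180,9,'s35')"
```

```text
t: 34.12
eef_pos: [0.6247, -0.3249, 0.0485]
tcp_rot: [3.141, -0.001, 0.098]
force: [-2.8, 1.6, 2.8]
finger_gap: 0.0415
t 34.12 pos [ 0.6247 -0.3249  0.0485] rot [ 3.141e+00 -1.000e-03  9.800e-02] gap 0.0415 F [-2.8  1.6  2.8]
```

View pics/s35.png

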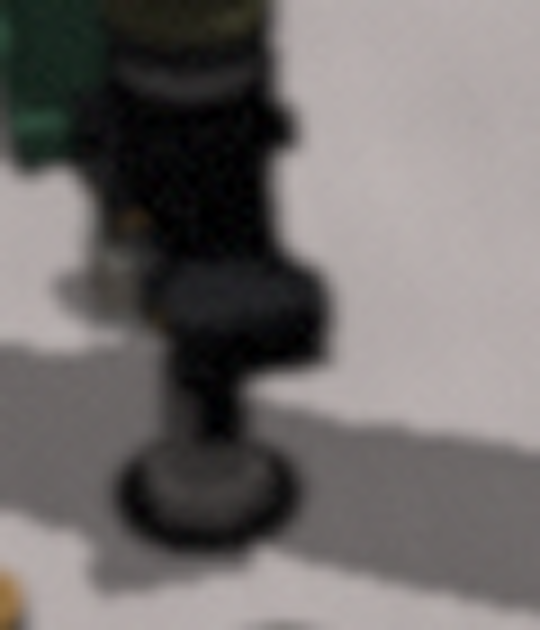

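Contact made (the weight has gone and there is a light upward force), and the collar is centred on the pad. Releasing, then straight up and clear. The opening stays moderate because of the paint pot nearby.

```bash
python3 -m creep '[[[0,0,-0.1,0,4.3],[0,0,-0.1,0,5.5],[0,0,-0.1,0,6],[0,0,-0.1,0,6],[0,0,-0.1,0,6],[0,0,-0.1,0,6],[0,0,-2,0,6],[0,0,-5,0,6]]]';python3 -m creep '[[[0,0,-3,0,6],[0,0,-6,0,6],[0,0,-9,0,6],[-4,0,-9,0,6],[-8,0,-9,0,6],[-12,0,-9,0,6],[-16,0,-9,0,6],[-20,0,-9,0,6]]]';python3 -m creep '[[[-1,3,0,0,6],[-2,7,0,0,6],[-3,11,0,0,6],[-4,15,0,0,6],[-5,19,0,0,6],[-6,22,0,0,6],[-6,22,0,0,6],[-6,22,0,0,6]]]'; python3 - <<'E'
from h import *
st()
c=capture('side');crop(c,240,100,360,250,5,'s36',[PAD]);c=capture('top');crop(c,225,120,525,262,2.6,'t36');crop(c,400,150,470,220,10,'t37')
E
```

```text
t: 34.83
eef_pos: [0.6214, -0.3229, 0.0919]
tcp_rot: [-3.136, 0.007, 0.098]
force: [0.9, 0.5, -0.3]
finger_gap: 0.0599
t: 35.5
eef_pos: [0.4234, -0.344, 0.1864]
tcp_rot: [3.141, -0.0, 0.098]
force: [-0.1, -1.2, 0.1]
finger_gap: 0.0599
t: 36.17
eef_pos: [0.386, -0.5701, 0.1858]
tcp_rot: [-3.141, 0.0, 0.095]
force: [-0.1, 0.5, 0.4]
finger_gap: 0.0598
t 36.17 pos [ 0.386  -0.5701  0.1858] rot [-3.141  0.     0.095] gap 0.0598 F [-0.1  0.5  0.4]
```

View pics/s36.png

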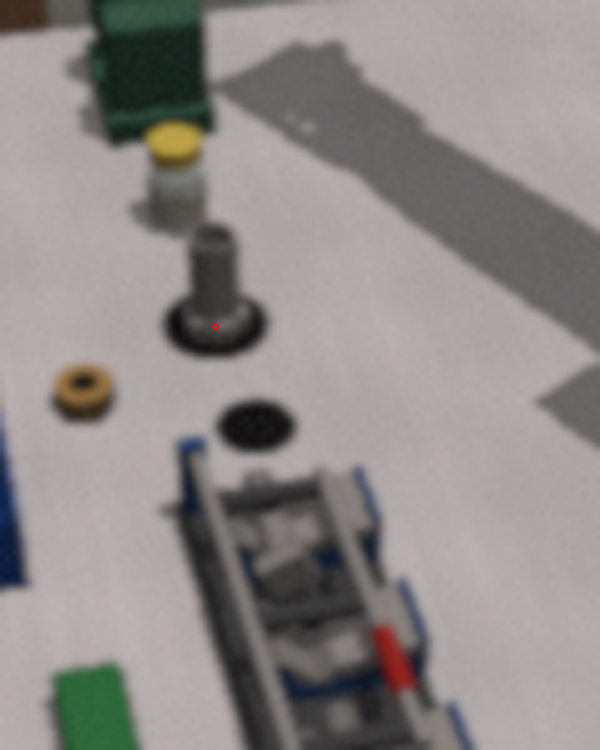

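View pics/t36.png

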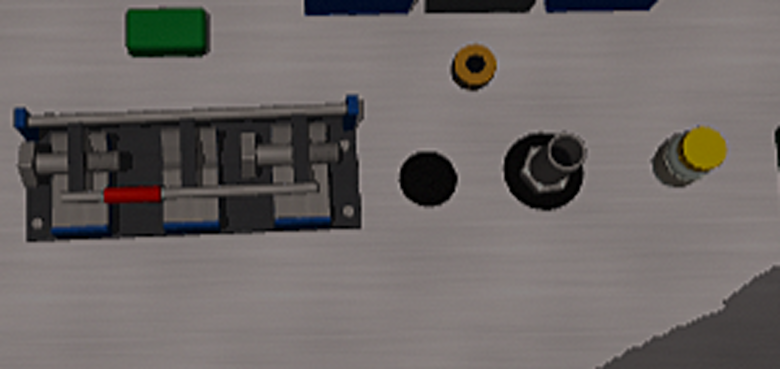

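View pics/t37.png

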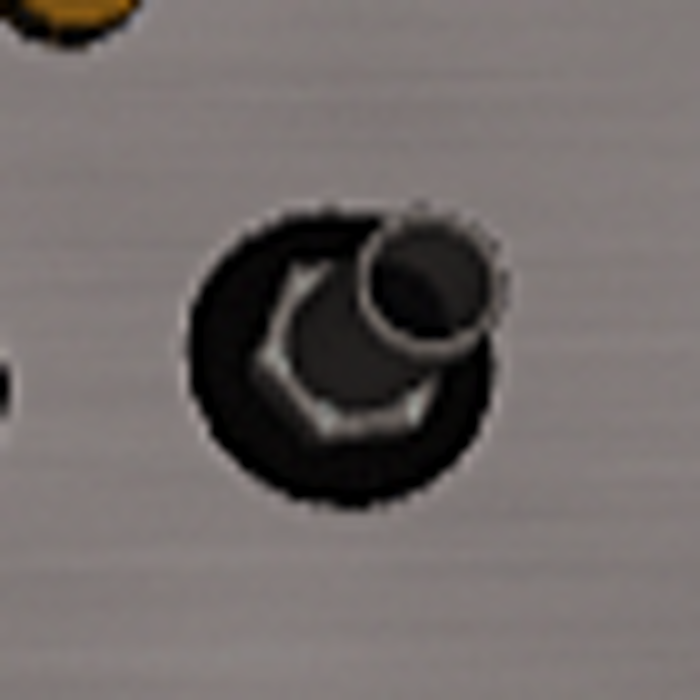

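```bash
python3 - <<'E'
from h import *
c=capture('top');m=onz(c,400+428/10-.5,150+280/10-.5,.093);b=onz(c,400+(355)/10-.5,150+348/10-.5,.019)
print('mouth-PAD',(m-PAD).round(4),'collar-PAD',(b-PAD).round(4))
hsv=cv2.cvtColor(c['pixels'],cv2.COLOR_RGB2HSV)
k=((hsv[...,0]<6)|(hsv[...,0]>174))&(hsv[...,1]>170)&(hsv[...,2]>70);k[:150]=0;k[230:]=0;k[:,:230]=0;k[:,375:]=0
ys,xs=np.nonzero(k)
print('grip px',xs.mean(),ys.mean(),[ (a,proj(c,L(.042-.085*np.cos(a),.06,.067+.085*np.sin(a)+.004)).round(1).tolist()) for a in(-.03,0,.05,.1)])
E
```

```text
mouth-PAD [ 0.0015 -0.0003  0.09  ] collar-PAD [ 0.0001 -0.0002  0.016 ]
grip px 274.7913043478261 194.22608695652173 [(-0.03, [275.9, 194.0]), (0, [275.8, 193.8]), (0.05, [275.6, 193.5]), (0.1, [275.4, 193.0])]
```

The socket is within 2 mm of centre and upright. The top view can't tell the clamp angle, so I'll check it from the side against the start picture (−0.03).

```bash
python3 - <<'E'
from h import *
def red(im):
    hsv=cv2.cvtColor(im,cv2.COLOR_RGB2HSV)
    k=((hsv[...,0]<8)|(hsv[...,0]>172))&(hsv[...,1]>150)&(hsv[...,2]>60);k[:190]=0;k[270:]=0;k[:,:270]=0;k[:,350:]=0
    ys,xs=np.nonzero(k);return xs.mean().round(2),ys.mean().round(2),len(xs)
c=capture('side')
print('start',red(cv2.imread('pics/side0.png')[:,:,::-1].copy()),'now',red(c['pixels']))
for a in(-.03,0,.05,.1,.2):print(a,proj(c,L(.042-.085*np.cos(a),.06,.067+.085*np.sin(a))).round(2))
E
```

```text
start (np.float64(318.12), np.float64(232.11), 57) now (np.float64(318.11), np.float64(231.88), 57)
-0.03 [317.71 233.07]
0 [317.74 232.57]
0.05 [317.74 231.73]
0.1 [317.68 230.9 ]
0.2 [317.37 229.28]
```

```bash
python3 -c "
from rig import bot
print(bot.job_done())"
```

```text
the job is handed in; nothing more can be done
None
```

I finished all the steps and handed the job in at about 36 s on the robot's clock; hand-in reports no verdict.

**What I did**
- **Clamp opened:** I swung the bar back to about 1.7 rad, where it stayed by itself.
- **Bolts:** Only two were present. I laid one on the bay 3 apron and the other on the bay 1 apron, heads to the left. I let go of both and they rolled into their vees without a push.
- **Clamp closed:** I brought the bar down only after both bolts were lying in their vees.
- **Socket:** It was knocked aside partway through, so I measured its position again. I tipped it up about its collar, let it settle on its foot, and set it on the 90 mm pad.

**Last checks**
- **Bolts:** Before the clamp came down, both middles were within 3 mm of their bay centres and the skew was about 0.02 rad. Afterwards I checked them only by eye, and they had not visibly moved.
- **Clamp angle:** It reads about −0.02 to 0 rad. This comes from a shift of only a quarter pixel in the side view, so it is good to roughly ±0.01–0.02 rad. The top view cannot show this angle.
- **Socket:** It stands upright with its centre within 2 mm of the pad's centre.
- **Other things:** The bystanders visible in the last pictures looked unmoved. I did not measure any of them.

No check failed or disagreed. The arm was clear of everything at hand-in.

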